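# Load the fragment-case cradle and shut its lift-gate lever

## Task

Pack up the cases of glass fragments from the light table: first lift the cradle's red-handled lever out of its shut notch, swing it over and let it drop fully into the open notch, which draws the retaining bar back. Then stack every case flat (either face up) and squarely over the cradle's pad in one column, long side along the pad, and only then lift the lever again and bring it back so that it drops fully into the shut notch. Do not disturb the wash bottles, the jar or the leaded panel.

Things in the scene. Friction and masses are not known exactly. Their poses are not given: they have to be found in the camera images.
- case1_mid (a point): centre (half-way up) of the grey closed fragment case: a rigid flat box 56 mm (x) x 96 mm (y, the long way) x 36 mm tall (z), with a flat-edged rim all round at half height, 14 mm tall, 66 x 104 mm over its edges: grip it by the rim. About 0.24 kg; both faces alike, white with coloured glass shards, and either may be up. It may be absent.
- case2_mid (a point): centre (half-way up) of the blue closed fragment case: a rigid flat box 56 mm (x) x 96 mm (y, the long way) x 36 mm tall (z), with a flat-edged rim all round at half height, 14 mm tall, 66 x 104 mm over its edges: grip it by the rim. About 0.24 kg; both faces alike, white with coloured glass shards, and either may be up. It may be absent.
- case3_mid (a point): centre (half-way up) of the white closed fragment case: a rigid flat box 56 mm (x) x 96 mm (y, the long way) x 36 mm tall (z), with a flat-edged rim all round at half height, 14 mm tall, 66 x 104 mm over its edges: grip it by the rim. About 0.24 kg; both faces alike, white with coloured glass shards, and either may be up. It may be absent.
- case4_mid (a point): centre (half-way up) of the green closed fragment case: a rigid flat box 56 mm (x) x 96 mm (y, the long way) x 36 mm tall (z), with a flat-edged rim all round at half height, 14 mm tall, 66 x 104 mm over its edges: grip it by the rim. About 0.24 kg; both faces alike, white with coloured glass shards, and either may be up. It may be absent.
- case5_mid (a point): centre (half-way up) of the orange closed fragment case: a rigid flat box 56 mm (x) x 96 mm (y, the long way) x 36 mm tall (z), with a flat-edged rim all round at half height, 14 mm tall, 66 x 104 mm over its edges: grip it by the rim. About 0.24 kg; both faces alike, white with coloured glass shards, and either may be up. It may be absent.
- pad_top (a point): centre of the top face of the cradle's black rubber pad, 66 mm (x) x 104 mm (y), the footprint of one case, 20 mm above the table; z up. A case lies square on it with its long side along the pad's y.
- cradle: fixed machine, same axes as pad_top, origin on the table under the pad's centre. Aluminium base plate 15 mm thick, 70 mm wide (x +-35 mm), from y = -65 mm to y = +340 mm. Pad at the -y end, lever at the +y end, retaining bar between.
- bar (a joint): retaining bar, a steel frame with orange top, 60 mm wide (x), 153 mm high above the table, driven by the lever (0.059 m per rad of swing). 0 = shut: its face is at y = +60 mm from the pad's centre (8 mm off a well-centred case); about 0.045 = open, face at +105 mm.
- lever_hinge (a point): the point about which the lever swings: 215 mm from the pad's centre along the pad's +y, 35 mm above the table, same axes as pad_top. The hinge axis is x, so the lever swings in the y-z plane.
- handle (a point): centre of the red T-handle on top of the lever, a round bar 22 mm thick and 56 mm long, lying along the cradle's x: 175 mm (plus the lift) from lever_hinge. In the shut notch the lever leans 0.38 rad towards the pad (-y), in the open notch 0.38 rad away (+y). Free all round; the blue notched quadrants below reach 152 mm above the table at their middle, 19 mm to either side in x, and the pin 27 mm.
- lever_swing (a joint): swing of the lever in rad: 0 in the shut notch (red mark on the base plate), grows away from the pad, 0.76 in the open notch (green mark). About 0.02 rad play in a notch; held by slight friction elsewhere.
- lever_lift (a joint): how far the handle with its sleeve and brass cross pin is pulled up along the lever, m: 0 = fully down, 0.030 = upper stop. A spring pulls it down with 4 N (6.5 N at the top), plus about 1 N of weight. The pin sits in a notch when down; it must be up by at least 0.017 to pass over the blue ridge between the two notches, and rests at about 0.016 on the ridge if let go there.
- bottle_red: white wash bottle with red cap and spout, 60 mm across, 0.2 m tall, origin under its middle; bystander
- bottle_orange: white wash bottle with orange cap and spout, 60 mm across, 0.2 m tall, origin under its middle; bystander
- swab_jar: jar with steel cap, 56 mm across, 75 mm tall, origin under its middle; bystander
- leaded_panel: small leaded stained-glass panel, 150 x 150 x 8 mm, lying flat, origin under its middle; bystander

How it is judged:
By the outcome, as a careful person would: the job done as asked, in the order asked, and still so for the second after the job is handed in, with the robot touching nothing.
Of case1, case2, case3, case4, case5 only 4 to 5 are there at a start; the rules pass over those that are not, and their reading is None.
At some moment in a run one of case1, case2, case3, case4, case5 may be knocked a few centimetres aside while the robot is not near it.
Once in a run the grip may slacken for a moment while it holds something.
It also fails if it takes over 210 s, if anything falls off the work surface, if the arm or the gripper's body presses on something with over 40 N, if the wrist force passes 120 N, or if a joint passes its speed limit or range.

## Robot

A 6-joint arm with a two-finger parallel gripper is mounted at the origin on the work surface. World frame = base frame: x ahead of the robot, y to its left, z up, the work surface at z = 0. Lengths are in m, angles in rad, forces in N, time in s.
With the tool pointing down it reaches from about 0.35 to 0.85 m from the base axis. Payload 8.1 kg.
Tool frame: the origin (TCP) lies at the very end of the fingers, on their centre line; the grasp point (between the pads) lies 19 mm behind it; x points along the fingers, y is the direction in which the jaws open and shut, and the axes are right-handed (so a half turn about x gives the same grasp; the last joint's range is limited). The gripper opens to 93 mm and grips with 3 to 60 N. Pads are 15 mm wide; open, the fingers measure 128 mm over their backs; the gripper's body (75 mm by 188 mm) begins 65 mm behind the grasp point.
Start: joints at [1.085, 0.13, 1.488, -0, 1.523, -0.085], TCP at [0.234, 0.552, 0.219] pointing down, gripper open.
Joint ranges: [-2.96, 2.96], [-0.89, 2.26], [0.02, 2.5], [-1.34, 4.48], [0, 2.73], [-2.66, 2.66]. Speed limits (rad/s): [2.39, 2.39, 2.79, 3.14, 3.14, 3.14].

## Interface

Orientations are given as a rotation vector (axis times angle).
In Python, from plant import * gives the robot as it stands. The module is installed in compiled form; this text tells all that it offers.
- The arm moves only by the tool apply_moves, never from a script. Its argument "series" is a list of rows, each an object with "jaw": the gripper's target within -1 to 1 (shut at 1, half-way at 0, fully open at -1); "linear": the shift along the tool's x, y, z normalised to -1 to 1, where 1 is 0.6 m, a list of three; "roll": the turn about the tool's x normalised to -1 to 1, where 1 is 30 degrees. A call has 1 to 20 rows; each row is the pose to reach, as a shift and turn from the pose measured when the call began, along the tool's axes at that moment; what a row does not reach only later rows make up. A row lasts 1/8 s, in which the tool goes at most 62.5 mm and 10.7 degrees, less where a joint would pass 70% of its speed; a pose out of reach is approached as far as the arm can. A call with a number of a shift or a turn outside -1 to 1 is refused whole. A call with a gripper value outside its range is refused whole. The fingers move at their own pace and stop on an object; "force" is the grip in N (left out, the last holds). Time passes only in rows, so rows that repeat a pose let the fingers close. It gives the time, the measured TCP pose, the force and the opening at its end, in the units of the state.
- read_state(): the state, without advancing time (a new reading comes with each control period).
- read_camera(name): name is "side" or "top"; returns a dict with "pixels" (400x640x3 uint8, blue, green, red), "intrinsics" (3x3 intrinsics, pixels), "D" ([k1, k2, p1, p2, k3] as OpenCV has them; the pictures are not rectified), "rvec" (rotation vector, rad) and "tvec" (3), from world to camera coordinates, as OpenCV has them. Camera axes: x right, y down, z forward; pixel columns grow to the right and rows downward; lengths in m; the calibration is good to about 2 mm. A picture is of the moment at which its call begins. There is no depth.
- close_job(): hands the job in, once; it reports no verdict.
The state is a dict: "t": time; "q": joint angles; "dq": joint speeds; "joint_torque": joint torques, N m; "tool_pos": TCP position; "orientation": TCP orientation; "force": force on the tool from outside, world axes, zero at the start; "wrist_torque": the same for the moment, N m; "opening": finger opening in m.
Only numpy, scipy, OpenCV 4.12 (cv2) and the standard library are available. Lean on these libraries where they do the work, as an engineer would, in place of code of your own. Each camera call takes 0.05 s, during which the arm holds its last target. There are 200 camera calls.

## Working session

There is one attempt and no reset: what is moved stays moved. The work goes in short steps, Python scripts to look and compute and a tool call to move; the robot and the scene stay as the last step left them, time stands still between calls to the robot, and variables do not carry over. Pictures are saved under pics/ and viewed, about 12 in all and at most 16, crops included, and the job is handed in when it is done.

Besides the shell and the picture viewer there is one more tool, called as name([rows], argument=value, ...), one row to a line, values as JSON. apply_moves: Moves the arm, as the interface text tells. Its arguments: {"type":"object","properties":{"series":{"type":"array"},"force":{"type":"number"}},"required":["series"]}

```bash
mkdir -p pics
cat > h.py <<'E'
from plant import *
import numpy as np, cv2
from scipy.spatial.transform import Rotation as R
def snap(n,f,crop=None,scale=1):
    c=read_camera(n); im=c["pixels"]; np.savez(''+f+'.npz',**{k:np.array(v) for k,v in c.items()})
    if crop: im=im[crop[1]:crop[3],crop[0]:crop[2]]
    if scale!=1: im=cv2.resize(im,None,fx=scale,fy=scale,interpolation=cv2.INTER_CUBIC)
    cv2.imwrite('pics/'+f+'.png',im); return c
def load(f): return dict(np.load(''+f+'.npz'))
def back(c,uv,z):
    uv=np.array(uv,float).reshape(-1,1,2)
    n=cv2.undistortPoints(uv,c["intrinsics"],c["D"]).reshape(-1,2)
    Rm=cv2.Rodrigues(np.array(c["rvec"],float))[0]; t=np.array(c["tvec"],float).ravel()
    o=-Rm.T@t; d=np.c_[n,np.ones(len(n))]@Rm
    return o+d*((z-o[2])/d[:,2])[:,None]
def proj(c,P):
    return cv2.projectPoints(np.array(P,float).reshape(-1,1,3),np.array(c["rvec"],float),np.array(c["tvec"],float),c["intrinsics"],c["D"])[0].reshape(-1,2)
def st():
    s=read_state(); M=R.from_rotvec(s["orientation"]).as_matrix()
    print('t',round(s["t"],2),'pos',np.round(s["tool_pos"],4),'q',np.round(s["q"],3),'F',np.round(s["force"],1),'op',round(s["opening"],4)); print(np.round(M,3)); return s,M
def to(p,yaw_jaw=None):
    "numbers for linear (tool axes), roll for jaw direction (rad, world)"
    s,M=st(); d=M.T@(np.array(p)-s["tool_pos"])/0.6; r=0
    if yaw_jaw is not None:
        a=np.arctan2(M[1,1],M[0,1]); e=(yaw_jaw-a+np.pi/2)%np.pi-np.pi/2
        r=-e*np.sign(-M[2,0]) if True else 0
        r=np.degrees(r)/30
    print('linear',np.round(d,4),'roll',np.round(r,3))
E
python3 - <<'E'
from h import *
st()
for n in("top","side"):
    c=snap(n,n+'0'); Rm=cv2.Rodrigues(np.array(c["rvec"],float))[0]; print(n,-Rm.T@np.array(c["tvec"]).ravel(),Rm[2])
E
```

```text
t 0.0 pos [0.2338 0.5519 0.2176] q [ 1.085  0.131  1.489 -0.     1.523 -0.085] F [-0.9  1.   0.9] op 0.0929
[[-0.001  0.39   0.921]
 [-0.002  0.921 -0.39 ]
 [-1.    -0.002 -0.   ]]
top [ 0.45564379 -0.05081368  1.17601624] [ 0.06053218 -0.03418848 -0.99758057]
side [-0.07891417 -0.7838011   0.89537634] [ 0.51404064  0.59522367 -0.61763339]
```

View pics/top0.png

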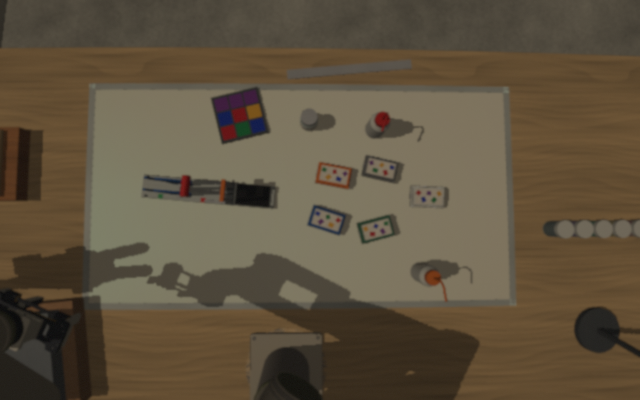

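View pics/side0.png

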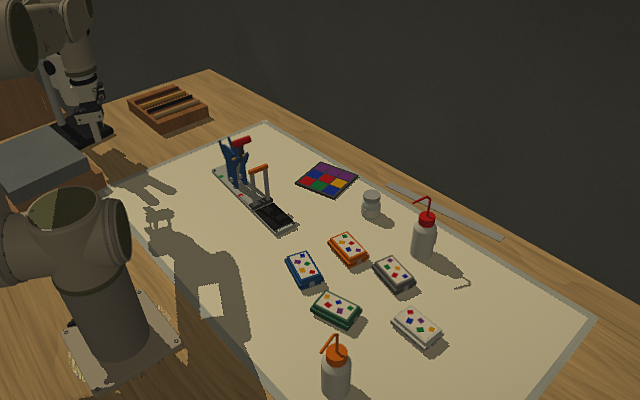

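The top view shows five cases: orange (334,175), grey (380,168), white (428,196), blue (328,219) and green (376,229). The cradle runs from the pad at (253,194) to the lever handle at (185,186). I'll enlarge the image to measure corners.

Run:
```python
from h import *
im=load('top0')['pixels']
a=cv2.resize(im[150:250,300:460],None,fx=5,fy=5,interpolation=cv2.INTER_CUBIC)
a=cv2.convertScaleAbs(a,alpha=1.5)
cv2.imwrite('pics/z1.png',a)
b=cv2.resize(im[160:220,130:290],None,fx=5,fy=5,interpolation=cv2.INTER_CUBIC)
cv2.imwrite('pics/z2.png',cv2.convertScaleAbs(b,alpha=1.8))
```

```text
(no output)
```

View pics/z1.png

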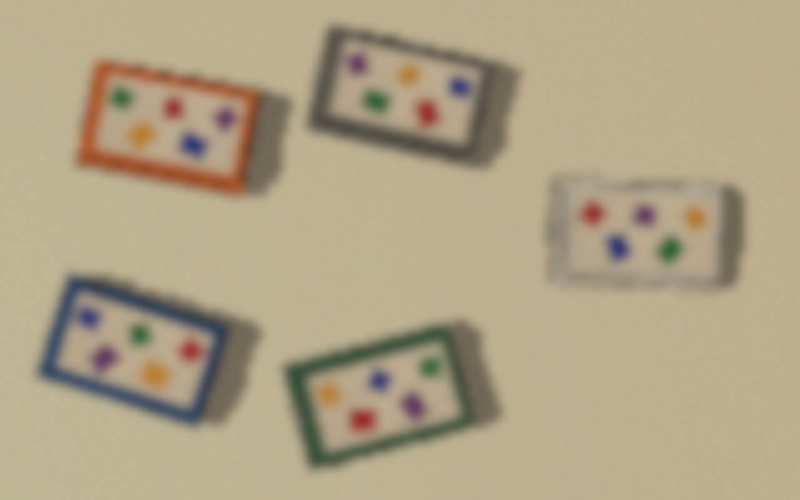

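View pics/z2.png

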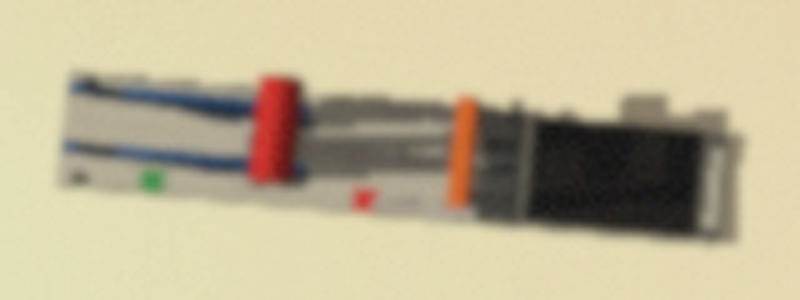

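```bash
cat > fit.py <<'E'
from h import *
from scipy.optimize import least_squares
def fitpose(c,uv,P,x0):
    "P local points; pose x,y,yaw"
    def w(x): 
        P2=np.array(P,float).copy(); cs,sn=np.cos(x[2]),np.sin(x[2])
        P2[:,:2]=P2[:,:2]@np.array([[cs,sn],[-sn,cs]])+x[:2]; return P2
    r=least_squares(lambda x:(proj(c,w(x))-uv).ravel(),x0,loss='soft_l1')
    return r.x,(proj(c,w(r.x))-uv)
def rect(hx,hy,z): return [[hx,hy,z],[hx,-hy,z],[-hx,-hy,z],[-hx,hy,z]]
E
python3 - <<'E'
from fit import *
c=load('top0')
cv=lambda p,o:(np.array(p,float)+.5)/5-.5+o
cs=dict(orange=[(98,62),(258,92),(243,192),(80,163)],grey=[(330,28),(490,65),(472,160),(310,128)],white=[(552,178),(725,185),(722,290),(548,282)],blue=[(70,275),(230,323),(198,424),(42,374)],green=[(287,366),(448,327),(470,425),(312,467)])
for k,v in cs.items():
    uv=cv(v,[300,150]); P=rect(.033,.052,.025)
    x,e=fitpose(c,uv,P,[*back(c,uv.mean(0),.02)[0,:2],0]); print(k,np.round(x,4),np.round(np.degrees(x[2]),1),np.abs(e).max().round(2))
uv=cv([(535,122),(700,133),(695,238),(527,220),(740,137),(735,241),(72,72),(58,187),(275,129),(463,97),(456,205)],[130,160])
P=rect(.033,.052,.02)+[[.035,-.065,.015],[-.035,-.065,.015],[.035,.34,.015],[-.035,.34,.015],[0,.15,.1975],[.03,.067,.153],[-.03,.067,.153]]
x,e=fitpose(c,uv,P,[.5,.2,0]); print('cradle',np.round(x,4),np.degrees(x[2])); print(np.round(e,2))
cs_,sn=np.cos(x[2]),np.sin(x[2])
for yy in(.15,.28): print(x[:2]+yy*np.array([-sn,cs_]))
for n,p,z in(('red',(380,122),.17),('jar',(309,120),.07),('or',(430,275),.17)): print(n,back(c,p,z))
E
```

```text
orange [ 0.5875 -0.1467 -0.1776] -10.2 0.91
grey [ 0.6076 -0.2891 -0.2087] -12.0 1.02
white [ 0.5223 -0.4349 -0.0457] -2.6 0.85
blue [ 0.4523 -0.1246 -0.302 ] -17.3 1.03
green [ 0.4232 -0.2739  0.2387] 13.7 0.99
cradle [ 0.5263  0.0987 -0.0882] -5.052624760363992
[[ 0.41 -1.17]
 [ 1.5  -0.35]
 [ 0.47  0.22]
 [-0.14  0.82]
 [-2.07 -1.28]
 [-3.19  0.69]
 [-0.68  0.01]
 [-0.51 -0.19]
 [ 1.27  0.35]
 [ 0.69 -0.17]
 [-0.18  0.4 ]]
[0.53953274 0.24813241]
[0.55098193 0.37762725]
red [[ 0.71584072 -0.26152669  0.17      ]]
jar [[ 0.74605545 -0.07079848  0.07      ]]
or [[ 0.30397379 -0.39091779  0.17      ]]
```

Run:
```python
from fit import *
c=load('top0'); cv=lambda p,o:(np.array(p,float)+.5)/5-.5+o
uv=cv([(535,122),(700,133),(695,238),(527,220),(72,72),(58,187),(275,129),(463,97),(456,205)],[130,160])
P=rect(.033,.052,.02)+[[.035,.34,.015],[-.035,.34,.015],[0,.15,.1975],[.03,.067,.153],[-.03,.067,.153]]
x,e=fitpose(c,uv,P,[.5,.2,0]); print('cradle',np.round(x,4)); print(np.round(e,2).tolist())
s=load('side0'); im=cv2.resize(s['pixels'],None,fx=3,fy=3,interpolation=cv2.INTER_CUBIC); im=cv2.convertScaleAbs(im,alpha=1.5)
def dot(P,yaw,o,col):
    cs_,sn=np.cos(yaw),np.sin(yaw); P=np.array(P,float); P[:,:2]=P[:,:2]@np.array([[cs_,sn],[-sn,cs_]])+o
    for p in proj(s,P)*3+1: cv2.circle(im,tuple(int(v) for v in p),3,col,-1)
dot(P,x[2],x[:2],(255,0,255))
for X in([.5875,-.1467,-.1776],[.6076,-.2891,-.2087],[.4523,-.1246,-.302],[.4232,-.2739,.2387],[.5223,-.4349,-.0457]): dot(rect(.033,.052,.025),X[2],X[:2],(0,255,255))
th=np.linspace(0,6.28,16)
for b in([.716,-.2615],[.304,-.391]): dot(np.c_[.03*np.cos(th),.03*np.sin(th),0*th],0,b,(0,255,0))
cv2.imwrite('pics/s1.png',cv2.resize(im[390:1190,600:1400],(600,600)))
cv2.imwrite('pics/s1.png',im[390:990,600:1400])
```

```text
cradle [ 0.5265  0.0996 -0.0878]
[[0.11, -1.21], [1.21, -0.4], [0.19, 0.17], [-0.43, 0.78], [-0.98, 0.01], [-0.8, -0.19], [0.92, 0.33], [0.35, -0.21], [-0.51, 0.36]]
```

View pics/s1.png

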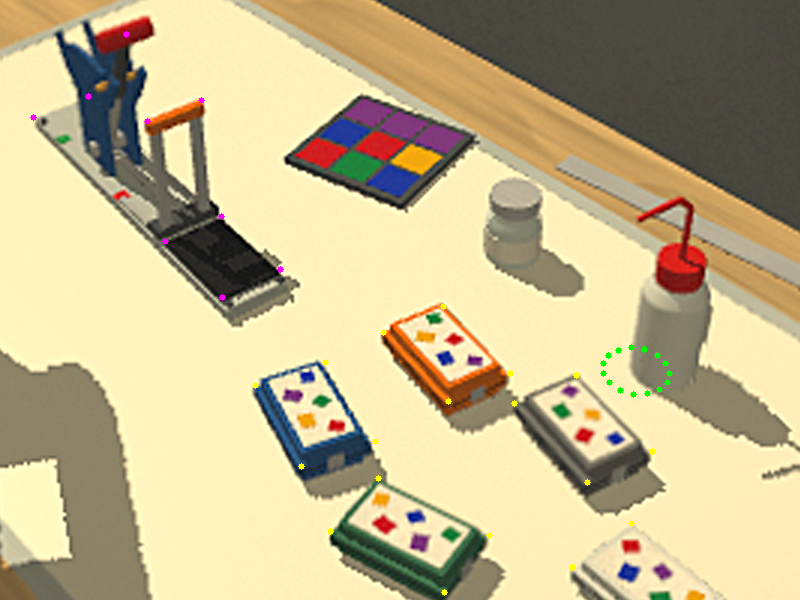

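The side overlay agrees with the top-view fits for the cradle and cases. The red bottle's base is really about 30 px to the right of my estimate, at around (422,253) in raw side pixels. Next is the handle.

Run:
```python
from fit import *
print(back(load('side0'),(422,252.5),0))
x=np.array([.5265,.0996]);y=-.0878
print(x+.15*np.array([-np.sin(y),np.cos(y)]))
to([.5397,.249,.30],y)
```

```text
[[ 7.39009915e-01 -2.78648813e-01 -1.11022302e-16]]
[0.53965309 0.24902221]
t 0.1 pos [0.2338 0.552  0.2177] q [ 1.085  0.131  1.489  0.     1.523 -0.085] F [ 0.  -0.8  0.2] op 0.093
[[-0.001  0.39   0.921]
 [-0.001  0.921 -0.39 ]
 [-1.    -0.002 -0.   ]]
linear [-0.1368 -0.2663  0.6664] roll 2.402
```

apply_moves([
  {"jaw":-1,"linear":[-0.137,0,0],"roll":0.33},
  {"jaw":-1,"linear":[-0.137,0,0.1],"roll":0.66},
  {"jaw":-1,"linear":[-0.137,-0.1,0.25],"roll":1},
  {"jaw":-1,"linear":[-0.137,-0.2664,0.6664],"roll":1},
  {"jaw":-1,"linear":[-0.137,-0.2664,0.6664],"roll":1},
  {"jaw":-1,"linear":[-0.137,-0.2664,0.6664],"roll":1},
  {"jaw":-1,"linear":[-0.137,-0.2664,0.6664],"roll":1},
  {"jaw":-1,"linear":[-0.137,-0.2664,0.6664],"roll":1},
  {"jaw":-1,"linear":[-0.137,-0.2664,0.6664],"roll":1},
  {"jaw":-1,"linear":[-0.137,-0.2664,0.6664],"roll":1},
  {"jaw":-1,"linear":[-0.137,-0.2664,0.6664],"roll":1},
], force=25)

```text
t: 1.48
tool_pos: [0.5388, 0.2501, 0.3]
orientation: [0.719, 1.449, -0.721]
force: [0.5, 0.9, -0.1]
opening: 0.093
```

apply_moves([
  {"jaw":-1,"linear":[0,0,0],"roll":0.35},
  {"jaw":-1,"linear":[0,0,0],"roll":0.7},
  {"jaw":-1,"linear":[0,0,0],"roll":1},
  {"jaw":-1,"linear":[0,0,0],"roll":1},
])

```text
t: 1.98
tool_pos: [0.538, 0.2514, 0.3002]
orientation: [1.113, 1.267, -1.116]
force: [-1.4, -0.4, 0.1]
opening: 0.0929
```

```bash
python3 -c "
from h import *
to([.5397,.249,.179],-.0878)"
```

```text
t 1.98 pos [0.538  0.2514 0.3002] q [ 3.510e-01  9.600e-02  1.378e+00 -1.000e-03  1.669e+00  2.240e-01] F [-1.4 -0.4  0.1] op 0.0929
[[-0.001  0.992  0.127]
 [-0.001  0.127 -0.992]
 [-1.    -0.001  0.001]]
linear [0.202  0.0025 0.0042] roll 0.411
```

apply_moves([
  {"jaw":-1,"linear":[0.05,0.0025,0.0042],"roll":0.3},
  {"jaw":-1,"linear":[0.1,0.0025,0.0042],"roll":0.411},
  {"jaw":-1,"linear":[0.17,0.0025,0.0042],"roll":0.411},
  {"jaw":-1,"linear":[0.2,0.0025,0.0042],"roll":0.411},
  {"jaw":1,"linear":[0.2,0.0025,0.0042],"roll":0.411},
  {"jaw":1,"linear":[0.2,0.0025,0.0042],"roll":0.411},
  {"jaw":1,"linear":[0.2,0.0025,0.0042],"roll":0.411},
  {"jaw":1,"linear":[0.2,0.0025,0.0042],"roll":0.411},
  {"jaw":1,"linear":[0.2,0.0025,0.0042],"roll":0.411},
  {"jaw":1,"linear":[0.2,0.0025,0.0042],"roll":0.411},
])

```text
t: 3.22
tool_pos: [0.5394, 0.249, 0.1814]
orientation: [1.272, 1.167, -1.275]
force: [-5.6, -2.1, 6.1]
opening: 0.0558
```

```bash
python3 -c "
from h import *
st();snap('side','s2',(150,90,350,240),4)"
```

```text
t 3.23 pos [0.5394 0.249  0.1814] q [ 0.347  0.135  1.551 -0.     1.457  0.434] F [-5.6 -2.1  6.1] op 0.0558
[[-0.001  0.996 -0.087]
 [-0.001 -0.087 -0.996]
 [-1.    -0.001  0.001]]
```

View pics/s2.png

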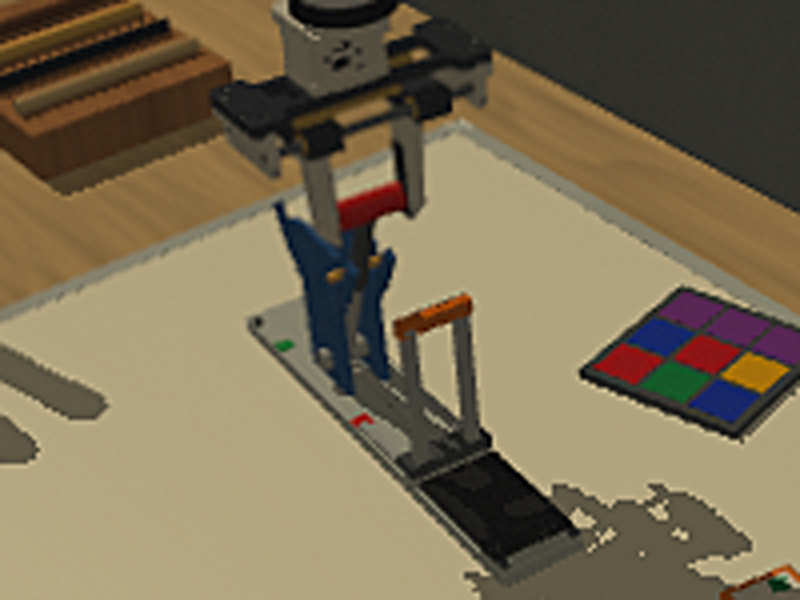

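apply_moves([
  {"jaw":1,"linear":[-0.013,0,0.005],"roll":0},
  {"jaw":1,"linear":[-0.026,0,0.01],"roll":0},
  {"jaw":1,"linear":[-0.0387,0,0.0155],"roll":0},
  {"jaw":1,"linear":[-0.0387,0,0.0155],"roll":0},
  {"jaw":1,"linear":[-0.0387,0,0.0155],"roll":0},
], force=35)

```text
t: 3.9
tool_pos: [0.5385, 0.2399, 0.2043]
orientation: [1.272, 1.167, -1.275]
force: [-1.7, 2.6, -5.8]
opening: 0.0557
```

```bash
python3 -c "
from h import *
st();snap('side','s3',(180,90,320,195),5)"
```

```text
t 3.9 pos [0.5385 0.2399 0.2043] q [ 0.332  0.111  1.536 -0.     1.497  0.42 ] F [-1.7  2.6 -5.8] op 0.0557
[[-0.001  0.996 -0.087]
 [-0.001 -0.087 -0.996]
 [-1.    -0.001  0.001]]
```

View pics/s3.png

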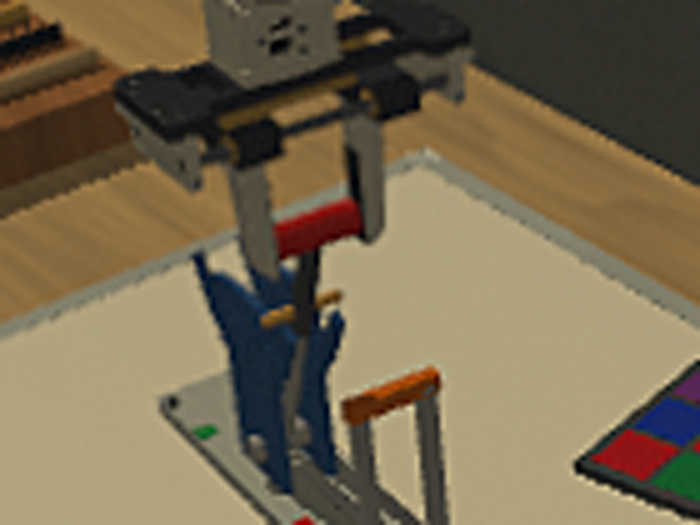

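apply_moves([
  {"jaw":1,"linear":[-0.0075,0,-0.0206],"roll":0},
  {"jaw":1,"linear":[-0.0133,0,-0.0412],"roll":0},
  {"jaw":1,"linear":[-0.018,0,-0.063],"roll":0},
  {"jaw":1,"linear":[-0.0213,0,-0.0838],"roll":0},
  {"jaw":1,"linear":[-0.0232,0,-0.1036],"roll":0},
  {"jaw":1,"linear":[-0.0238,0,-0.1235],"roll":0},
  {"jaw":1,"linear":[-0.0232,0,-0.1435],"roll":0},
  {"jaw":1,"linear":[-0.0213,0,-0.1635],"roll":0},
  {"jaw":1,"linear":[-0.018,0,-0.185],"roll":0},
  {"jaw":1,"linear":[-0.0133,0,-0.2062],"roll":0},
  {"jaw":1,"linear":[-0.0075,0,-0.227],"roll":0},
  {"jaw":1,"linear":[0,0,-0.2473],"roll":0},
  {"jaw":1,"linear":[0,0,-0.2473],"roll":0},
  {"jaw":1,"linear":[0,0,-0.2473],"roll":0},
])

```text
t: 5.7
tool_pos: [0.5515, 0.3878, 0.2037]
orientation: [1.272, 1.167, -1.275]
force: [1.4, -0.7, -7.3]
opening: 0.0555
```

apply_moves([
  {"jaw":1,"linear":[0.013,0,0.005],"roll":0},
  {"jaw":1,"linear":[0.026,0,0.01],"roll":0},
  {"jaw":1,"linear":[0.0387,0,0.0155],"roll":0},
  {"jaw":1,"linear":[0.0387,0,0.0155],"roll":0},
  {"jaw":1,"linear":[0.0387,0,0.0155],"roll":0},
])

```text
t: 6.32
tool_pos: [0.552, 0.3843, 0.189]
orientation: [1.283, 1.172, -1.26]
force: [-9.5, 12.6, 26.1]
opening: 0.0557
```

```bash
python3 -c "
from h import *
st();snap('side','s4',(180,90,320,195),5)"
```

```text
t 6.33 pos [0.552  0.3843 0.189 ] q [0.528 0.326 1.316 0.006 1.487 0.612] F [-9.5 12.6 26.1] op 0.0557
[[ 0.007  0.996 -0.084]
 [ 0.012 -0.084 -0.996]
 [-1.     0.006 -0.012]]
```

View pics/s4.png

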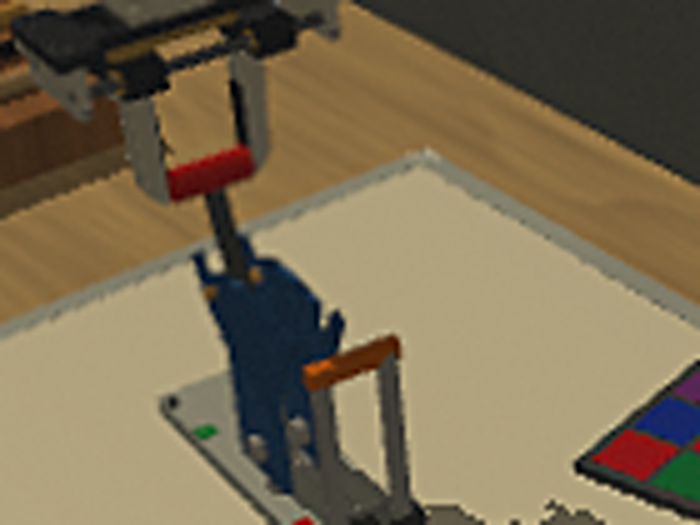

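The handle is over the open side, but the pin has stopped short of the notch floor, with 26 N up and 12 N toward +y. I'll back it up slightly, shift a few mm in +y and lower it again.

apply_moves([
  {"jaw":1,"linear":[-0.008,0,-0.003],"roll":0},
  {"jaw":1,"linear":[-0.01,0,-0.01],"roll":0},
  {"jaw":1,"linear":[-0.005,0,-0.009],"roll":0},
  {"jaw":1,"linear":[0.0,0,-0.007],"roll":0},
  {"jaw":1,"linear":[0.0,0,-0.007],"roll":0},
])

```text
t: 7.0
tool_pos: [0.5519, 0.3881, 0.188]
orientation: [1.282, 1.172, -1.262]
force: [-2.8, -2.2, -5.4]
opening: 0.0554
```

apply_moves([
  {"jaw":1,"linear":[0.005,0,0.002],"roll":0},
  {"jaw":1,"linear":[0.01,0,0.004],"roll":0},
  {"jaw":1,"linear":[0.014,0,0.0055],"roll":0},
  {"jaw":1,"linear":[0.014,0,0.0055],"roll":0},
])

```text
t: 7.5
tool_pos: [0.5526, 0.39, 0.1864]
orientation: [1.291, 1.177, -1.251]
force: [-11.7, 9.5, 21.4]
opening: 0.0557
```

apply_moves([
  {"jaw":1,"linear":[-0.004,0,-0.002],"roll":0},
  {"jaw":1,"linear":[-0.004,0,-0.002],"roll":0},
  {"jaw":-1,"linear":[-0.004,0,-0.002],"roll":0},
  {"jaw":-1,"linear":[-0.004,0,-0.002],"roll":0},
  {"jaw":-1,"linear":[-0.004,0,-0.002],"roll":0},
])

```text
t: 8.12
tool_pos: [0.5533, 0.3914, 0.1894]
orientation: [1.293, 1.176, -1.25]
force: [-0.7, -0.4, -0.5]
opening: 0.0808
```

Run:
```python
from h import *
st();c=snap('side','s5',(180,90,320,195),5)
im=cv2.imread('pics/s5.png'); o=np.array([.5265,.0996]);y=-.0878
for L,col in((.175,(0,255,0)),(.185,(255,255,0)),(.191,(255,255,255))):
    P=[]
    for xx in(-.028,.028):
        ly=.215+L*np.sin(.38); P.append([*(o+xx*np.array([np.cos(y),np.sin(y)])+ly*np.array([-np.sin(y),np.cos(y)])),.035+L*np.cos(.38)])
    p=(proj(c,P)-[180,90])*5+2; cv2.line(im,*[tuple(int(v) for v in q) for q in p],col,1)
cv2.imwrite('pics/s5.png',im)
```

```text
t 8.12 pos [0.5533 0.3914 0.1894] q [0.533 0.329 1.313 0.012 1.477 0.615] F [-0.7 -0.4 -0.5] op 0.0808
[[ 0.014  0.997 -0.082]
 [ 0.022 -0.083 -0.996]
 [-1.     0.012 -0.023]]
```

View pics/s5.png

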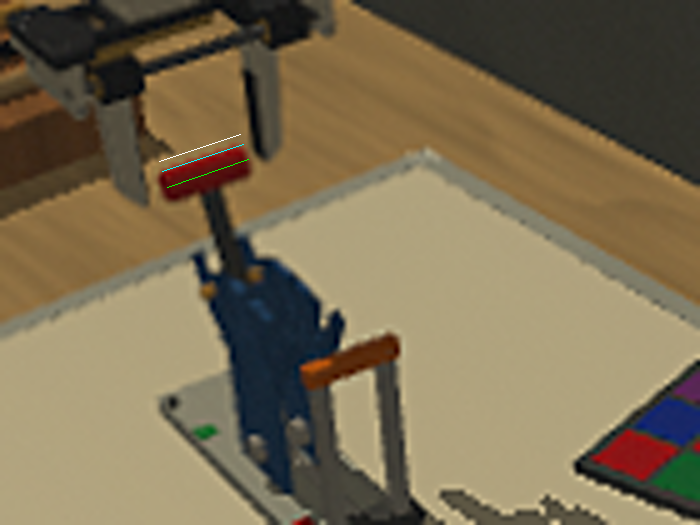

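The lever is fully down in the open notch: the handle axis lies on the predicted L=0.175 line, the pin is in its notch and the bar has drawn back. Now a tracker for the cases.

```bash
cat > track.py <<'E'
from fit import *
C0=dict(orange=[.5875,-.1467,-.1776],grey=[.6076,-.2891,-.2087],white=[.5223,-.4349,-.0457],blue=[.4523,-.1246,-.302],green=[.4232,-.2739,.2387])
def track(f,names=C0):
    a=load('top0'); b=snap('top',f); g=lambda i:cv2.cvtColor(i['pixels'],cv2.COLOR_BGR2Lab).astype(np.float32)
    A,B=g(a),g(b); out={}
    for k in names:
        x=C0[k]; cs,sn=np.cos(x[2]),np.sin(x[2]); P=np.array(rect(.033,.052,.025)); P[:,:2]=P[:,:2]@np.array([[cs,sn],[-sn,cs]])+x[:2]
        uv=proj(a,P); u0,v0=(uv.min(0)-1).astype(int); u1,v1=(uv.max(0)+2).astype(int)
        T=A[v0:v1,u0:u1]; best=None; ce=((u1-u0)/2,(v1-v0)/2); m=22
        W=B[v0-m:v1+m,u0-m:u1+m]
        mk=np.zeros(T.shape[:2],np.float32); cv2.fillConvexPoly(mk,(uv-[u0,v0]).round().astype(np.int32),1)
        for ang in range(-30,31,2):
            M=cv2.getRotationMatrix2D(ce,ang,1); Tr=cv2.warpAffine(T,M,T.shape[1::-1],borderMode=cv2.BORDER_REPLICATE); mr=cv2.warpAffine(mk,M,T.shape[1::-1])
            r=cv2.matchTemplate(W,Tr,cv2.TM_CCOEFF_NORMED,mask=np.dstack([mr]*3)); r[~np.isfinite(r)]=-1
            _,s,_,l=cv2.minMaxLoc(r)
            if best is None or s>best[0]: best=(s,ang,l,M)
        s,ang,l,M=best; H=M.copy(); H[:,2]+=np.array(l)-m
        try:
            sc=0; wl=np.float32(H); cc,wl=cv2.findTransformECC(T[...,0]+T[...,1]+T[...,2],cv2.copyMakeBorder(B,0,0,0,0,0)[v0-m:v1+m,u0-m:u1+m].sum(2),np.float32(H+np.array([[0,0,m],[0,0,m]])),cv2.MOTION_EUCLIDEAN,(3,50,1e-4),(mk*255).astype(np.uint8))
            H=wl-np.array([[0,0,m],[0,0,m]])
        except cv2.error: cc=-1
        uv2=(np.c_[uv-[u0,v0],np.ones(4)]@H.T)+[u0,v0]
        X,_=fitpose(b,uv2,rect(.033,.052,.025),x); out[k]=X
        print(k,'score',round(s,2),round(cc,2),'pose',np.round(X,4),'d',np.round(X-x,4))
    return out
E
python3 - <<'E'
from track import *
o=track('t1'); st()
E
```

```text
orange score 0.58 -1 pose [ 0.5875 -0.1467 -0.1776] d [0. 0. 0.]
grey score 1.0 -1 pose [ 0.6076 -0.2891 -0.2087] d [0. 0. 0.]
white score 1.0 -1 pose [ 0.5223 -0.4349 -0.0457] d [0. 0. 0.]
blue score 0.77 -1 pose [ 0.4523 -0.1246 -0.3369] d [-0.      0.     -0.0349]
green score 0.73 -1 pose [ 0.4232 -0.2739  0.2387] d [0. 0. 0.]
t 8.22 pos [0.553  0.3912 0.1891] q [0.533 0.329 1.314 0.012 1.477 0.615] F [-0.4 -0.6 -0.6] op 0.0888
[[ 0.013  0.997 -0.082]
 [ 0.022 -0.083 -0.996]
 [-1.     0.011 -0.023]]
```

Run:
```python
from h import *
to([.553,.391,.27]); to([.5875,-.1467,.12],-.1776); to([.5875,-.1467,.004],-.1776)
```

```text
t 8.22 pos [0.553  0.3912 0.1891] q [0.533 0.329 1.314 0.012 1.477 0.615] F [-0.4 -0.6 -0.6] op 0.0888
[[ 0.013  0.997 -0.082]
 [ 0.022 -0.083 -0.996]
 [-1.     0.011 -0.023]]
linear [-0.1347  0.0015 -0.0027] roll 0
t 8.22 pos [0.553  0.3912 0.1891] q [0.533 0.329 1.314 0.012 1.477 0.615] F [-0.4 -0.6 -0.6] op 0.0888
[[ 0.013  0.997 -0.082]
 [ 0.022 -0.083 -0.996]
 [-1.     0.011 -0.023]]
linear [0.0964 0.1301 0.8912] roll 0.181
t 8.22 pos [0.553  0.3912 0.1891] q [0.533 0.329 1.314 0.012 1.477 0.615] F [-0.4 -0.6 -0.6] op 0.0888
[[ 0.013  0.997 -0.082]
 [ 0.022 -0.083 -0.996]
 [-1.     0.011 -0.023]]
linear [0.2897 0.128  0.8956] roll 0.181
```

apply_moves([
  {"jaw":-1,"linear":[-0.1,0,0],"roll":0},
  {"jaw":-1,"linear":[-0.15,0,0],"roll":0},
  {"jaw":-1,"linear":[-0.15,0.13,0.886],"roll":0.181},
  {"jaw":-1,"linear":[-0.15,0.13,0.886],"roll":0.181},
  {"jaw":-1,"linear":[-0.15,0.13,0.886],"roll":0.181},
  {"jaw":-1,"linear":[-0.15,0.13,0.886],"roll":0.181},
  {"jaw":-1,"linear":[-0.15,0.13,0.886],"roll":0.181},
  {"jaw":-1,"linear":[-0.15,0.13,0.886],"roll":0.181},
  {"jaw":-1,"linear":[-0.15,0.13,0.886],"roll":0.181},
  {"jaw":-1,"linear":[-0.15,0.13,0.886],"roll":0.181},
  {"jaw":-1,"linear":[0.096,0.13,0.891],"roll":0.181},
  {"jaw":-1,"linear":[0.096,0.13,0.891],"roll":0.181},
  {"jaw":-1,"linear":[0.096,0.13,0.891],"roll":0.181},
  {"jaw":-1,"linear":[0.096,0.13,0.891],"roll":0.181},
  {"jaw":-1,"linear":[0.096,0.13,0.891],"roll":0.181},
], force=40)

```text
t: 10.1
tool_pos: [0.5886, -0.1467, 0.1223]
orientation: [1.362, 1.127, -1.318]
force: [-0.9, 1.2, 0.7]
opening: 0.0931
```

Run:
```python
from h import *
to([.5875,-.1467,.005],-.1776)
snap('side','s6',(240,150,440,300),4)
```

```text
t 10.1 pos [ 0.5886 -0.1467  0.1223] q [-0.344  0.202  1.588  0.026  1.345 -0.173] F [-0.9  1.2  0.7] op 0.0931
[[ 0.015  0.984 -0.176]
 [ 0.021 -0.177 -0.984]
 [-1.     0.011 -0.023]]
linear [ 0.1954 -0.004   0.0049] roll 0.0
```

View pics/s6.png

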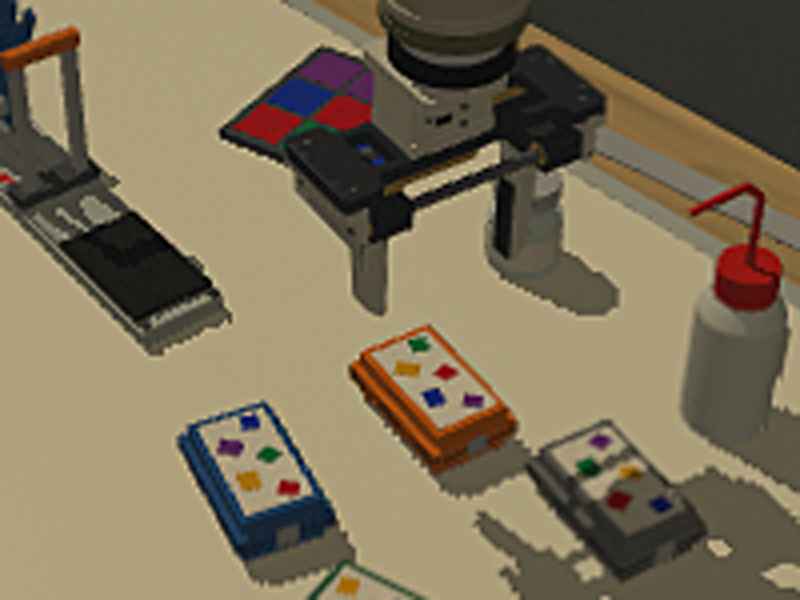

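Open fingers straddle the orange case, and the jar and bottle are clear. I'll descend and grip.

apply_moves([
  {"jaw":-1,"linear":[0.1,-0.004,0.0025],"roll":0},
  {"jaw":-1,"linear":[0.17,-0.004,0.0045],"roll":0},
  {"jaw":-1,"linear":[0.195,-0.004,0.005],"roll":0},
  {"jaw":-1,"linear":[0.195,-0.004,0.005],"roll":0},
  {"jaw":1,"linear":[0.195,-0.004,0.005],"roll":0},
  {"jaw":1,"linear":[0.195,-0.004,0.005],"roll":0},
  {"jaw":1,"linear":[0.195,-0.004,0.005],"roll":0},
  {"jaw":1,"linear":[0.195,-0.004,0.005],"roll":0},
  {"jaw":1,"linear":[0.195,-0.004,0.005],"roll":0},
])

```text
t: 11.28
tool_pos: [0.5885, -0.1471, 0.0069]
orientation: [1.362, 1.125, -1.316]
force: [-3.2, 0.5, 6.9]
opening: 0.0657
```

Run:
```python
from h import *
to([.5875,-.1467,.1]); to([.5265,.0996,.1],-.0878); to([.5265,.0996,.026],-.0878)
```

```text
t 11.28 pos [ 0.5885 -0.1471  0.0069] q [-0.345  0.332  1.661  0.027  1.14  -0.179] F [-3.2  0.5  6.9] op 0.0657
[[ 0.017  0.984 -0.176]
 [ 0.02  -0.176 -0.984]
 [-1.     0.013 -0.023]]
linear [-0.1551  0.0004 -0.0039] roll 0
t 11.28 pos [ 0.5885 -0.1471  0.0069] q [-0.345  0.332  1.661  0.027  1.14  -0.179] F [-3.2  0.5  6.9] op 0.0657
[[ 0.017  0.984 -0.176]
 [ 0.02  -0.176 -0.984]
 [-1.     0.013 -0.023]]
linear [-0.1485 -0.172  -0.39  ] roll -0.171
t 11.28 pos [ 0.5885 -0.1471  0.0069] q [-0.345  0.332  1.661  0.027  1.14  -0.179] F [-3.2  0.5  6.9] op 0.0657
[[ 0.017  0.984 -0.176]
 [ 0.02  -0.176 -0.984]
 [-1.     0.013 -0.023]]
linear [-0.0252 -0.1737 -0.3871] roll -0.171
```

apply_moves([
  {"jaw":1,"linear":[-0.05,0,0],"roll":0},
  {"jaw":1,"linear":[-0.1,0,0],"roll":0},
  {"jaw":1,"linear":[-0.149,0,-0.05],"roll":0},
  {"jaw":1,"linear":[-0.149,-0.06,-0.13],"roll":-0.1},
  {"jaw":1,"linear":[-0.149,-0.11,-0.23],"roll":-0.171},
  {"jaw":1,"linear":[-0.149,-0.15,-0.32],"roll":-0.171},
  {"jaw":1,"linear":[-0.149,-0.172,-0.39],"roll":-0.171},
  {"jaw":1,"linear":[-0.149,-0.172,-0.39],"roll":-0.171},
  {"jaw":1,"linear":[-0.149,-0.172,-0.39],"roll":-0.171},
])

```text
t: 12.4
tool_pos: [0.5264, 0.0994, 0.1001]
orientation: [1.296, 1.17, -1.251]
force: [0.5, -0.0, -2.1]
opening: 0.0655
```

Run:
```python
from h import *
to([.5265,.0996,.029],-.0878)
snap('side','s7',(200,130,360,250),5)
```

```text
t 12.4 pos [0.5264 0.0994 0.1001] q [0.078 0.026 1.82  0.019 1.277 0.159] F [ 0.5 -0.  -2.1] op 0.0655
[[ 0.017  0.996 -0.086]
 [ 0.02  -0.087 -0.996]
 [-1.     0.015 -0.021]]
linear [ 0.1185 -0.0017  0.0021] roll 0.002
```

View pics/s7.png

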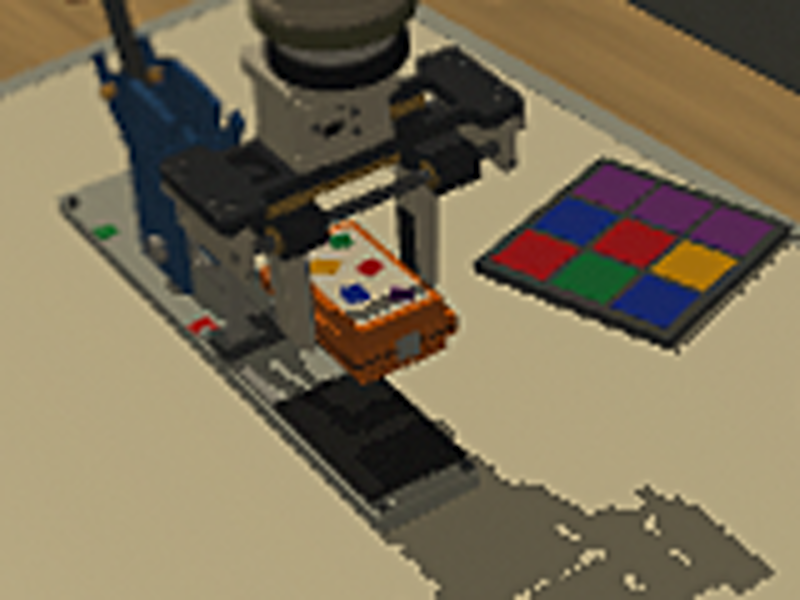

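Held level and aligned with the pad. I'll lower, release and retreat.

apply_moves([
  {"jaw":1,"linear":[0.07,-0.001,0.0012],"roll":0},
  {"jaw":1,"linear":[0.105,-0.0015,0.002],"roll":0},
  {"jaw":1,"linear":[0.12,-0.0017,0.0022],"roll":0},
  {"jaw":1,"linear":[0.121,-0.0017,0.0022],"roll":0},
  {"jaw":-1,"linear":[0.121,-0.0017,0.0022],"roll":0},
  {"jaw":-1,"linear":[0.121,-0.0017,0.0022],"roll":0},
  {"jaw":-1,"linear":[0.121,-0.0017,0.0022],"roll":0},
  {"jaw":-1,"linear":[0.121,-0.0017,0.0022],"roll":0},
  {"jaw":-1,"linear":[0.04,-0.001,0.001],"roll":0},
  {"jaw":-1,"linear":[-0.1,0,0],"roll":0},
  {"jaw":-1,"linear":[-0.3,0,0],"roll":0},
  {"jaw":-1,"linear":[-0.3,0,0.15],"roll":0},
  {"jaw":-1,"linear":[-0.3,0,0.3],"roll":0},
  {"jaw":-1,"linear":[-0.3,0.1,0.4],"roll":0.3},
  {"jaw":-1,"linear":[-0.3,0.15,0.6],"roll":0.4},
  {"jaw":-1,"linear":[-0.3,0.15,0.6],"roll":0.4},
  {"jaw":-1,"linear":[-0.3,0.15,0.6],"roll":0.4},
  {"jaw":-1,"linear":[-0.3,0.15,0.6],"roll":0.4},
])

```text
t: 14.7
tool_pos: [0.5813, -0.2749, 0.2731]
orientation: [1.45, 1.058, -1.406]
force: [-0.1, -0.0, 0.4]
opening: 0.093
```

Run:
```python
from track import *
track('t2',['grey','white','blue','green']); st()
im=load('t2')['pixels']; cv2.imwrite('pics/t2z.png',np.vstack([cv2.resize(im[100:300,160:480],(800,500)),cv2.resize(im[180:215,220:300],(229,100)).repeat(1,1) if 0 else np.zeros((1,800,3),np.uint8)]))
b=cv2.resize(im[170:220,215:295],(800,500),interpolation=cv2.INTER_CUBIC)
X=[.5265,.0996,-.0878]; cs,sn=np.cos(X[2]),np.sin(X[2])
for z,h,col in((.045,(.033,.052),(255,0,255)),(.02,(.033,.052),(0,255,0))):
    P=np.array(rect(*h,z)); P[:,:2]=P[:,:2]@np.array([[cs,sn],[-sn,cs]])+X[:2]
    p=((proj(load('t2'),P)-[215,170]+.5)*10).astype(np.int32); cv2.polylines(b,[p],True,col,1)
cv2.imwrite('pics/t2b.png',b)
```

```text
grey score 0.7 -1 pose [ 0.6076 -0.2891 -0.1737] d [-0.    -0.     0.035]
white score 0.33 -1 pose [ 0.5688 -0.4515 -0.0794] d [ 0.0465 -0.0166 -0.0337]
blue score 1.0 -1 pose [ 0.4523 -0.1246 -0.302 ] d [0. 0. 0.]
green score 0.52 -1 pose [ 0.4293 -0.274   0.0652] d [ 6.100e-03 -1.000e-04 -1.735e-01]
t 14.75 pos [ 0.5813 -0.2757  0.273 ] q [-0.537  0.226  1.283  0.025  1.628 -0.235] F [-1.1 -1.2  0.6] op 0.0934
[[ 0.016  0.955 -0.296]
 [ 0.019 -0.297 -0.955]
 [-1.     0.01  -0.023]]
```

View pics/t2b.png

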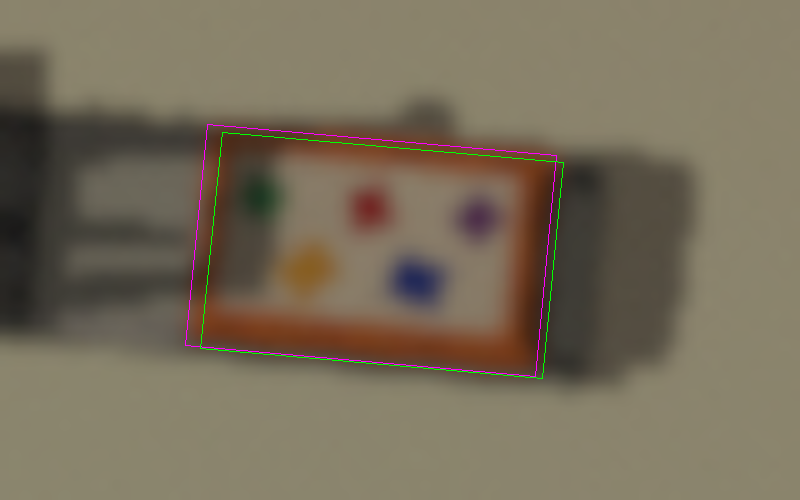

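The orange case sits on the pad within about 1 mm of the predicted outline. Blue is unmoved, so it goes next.

Run:
```python
from h import *
to([.4523,-.1246,.12],-.302); to([.4523,-.1246,.004],-.302)
```

```text
t 14.75 pos [ 0.5813 -0.2757  0.273 ] q [-0.537  0.226  1.283  0.025  1.628 -0.235] F [-1.1 -1.2  0.6] op 0.0934
[[ 0.016  0.955 -0.296]
 [ 0.019 -0.297 -0.955]
 [-1.     0.01  -0.023]]
linear [ 0.2561 -0.2825 -0.1709] roll 0.002
t 14.75 pos [ 0.5813 -0.2757  0.273 ] q [-0.537  0.226  1.283  0.025  1.628 -0.235] F [-1.1 -1.2  0.6] op 0.0934
[[ 0.016  0.955 -0.296]
 [ 0.019 -0.297 -0.955]
 [-1.     0.01  -0.023]]
linear [ 0.4494 -0.2845 -0.1665] roll 0.002
```

apply_moves([
  {"jaw":-1,"linear":[0.0,-0.2825,-0.171],"roll":0},
  {"jaw":-1,"linear":[0.0,-0.2825,-0.171],"roll":0},
  {"jaw":-1,"linear":[0.05,-0.2825,-0.171],"roll":0},
  {"jaw":-1,"linear":[0.256,-0.2825,-0.171],"roll":0},
  {"jaw":-1,"linear":[0.256,-0.2825,-0.171],"roll":0},
  {"jaw":-1,"linear":[0.256,-0.2825,-0.171],"roll":0},
  {"jaw":-1,"linear":[0.33,-0.283,-0.169],"roll":0},
  {"jaw":-1,"linear":[0.41,-0.284,-0.167],"roll":0},
  {"jaw":-1,"linear":[0.448,-0.2845,-0.1665],"roll":0},
  {"jaw":-1,"linear":[0.448,-0.2845,-0.1665],"roll":0},
  {"jaw":1,"linear":[0.448,-0.2845,-0.1665],"roll":0},
  {"jaw":1,"linear":[0.448,-0.2845,-0.1665],"roll":0},
  {"jaw":1,"linear":[0.448,-0.2845,-0.1665],"roll":0},
  {"jaw":1,"linear":[0.448,-0.2845,-0.1665],"roll":0},
  {"jaw":1,"linear":[0.448,-0.2845,-0.1665],"roll":0},
])

```text
t: 16.62
tool_pos: [0.4524, -0.1247, 0.0058]
orientation: [1.45, 1.057, -1.407]
force: [-4.7, 1.5, 7.9]
opening: 0.0659
```

Run:
```python
from h import *
to([.5265,.0996,.16],-.0878); to([.5265,.0996,.065],-.0878)
```

```text
t 16.62 pos [ 0.4524 -0.1247  0.0058] q [-0.397 -0.011  2.048  0.027  1.096 -0.109] F [-4.7  1.5  7.9] op 0.0659
[[ 0.016  0.955 -0.296]
 [ 0.019 -0.296 -0.955]
 [-1.     0.01  -0.023]]
linear [-0.2479  0.0097 -0.3994] roll -0.407
t 16.62 pos [ 0.4524 -0.1247  0.0058] q [-0.397 -0.011  2.048  0.027  1.096 -0.109] F [-4.7  1.5  7.9] op 0.0659
[[ 0.016  0.955 -0.296]
 [ 0.019 -0.296 -0.955]
 [-1.     0.01  -0.023]]
linear [-0.0896  0.008  -0.3957] roll -0.407
```

apply_moves([
  {"jaw":1,"linear":[-0.06,0,0],"roll":0},
  {"jaw":1,"linear":[-0.12,0,0],"roll":0},
  {"jaw":1,"linear":[-0.2,0,-0.03],"roll":0},
  {"jaw":1,"linear":[-0.248,0.002,-0.1],"roll":-0.1},
  {"jaw":1,"linear":[-0.248,0.005,-0.18],"roll":-0.2},
  {"jaw":1,"linear":[-0.248,0.008,-0.26],"roll":-0.3},
  {"jaw":1,"linear":[-0.248,0.0097,-0.34],"roll":-0.407},
  {"jaw":1,"linear":[-0.248,0.0097,-0.3994],"roll":-0.407},
  {"jaw":1,"linear":[-0.248,0.0097,-0.3994],"roll":-0.407},
  {"jaw":1,"linear":[-0.248,0.0097,-0.3994],"roll":-0.407},
])

```text
t: 17.88
tool_pos: [0.526, 0.0993, 0.1596]
orientation: [1.294, 1.17, -1.253]
force: [-1.2, -0.4, -3.2]
opening: 0.0658
```

Run:
```python
from h import *
to([.5265,.0996,.0635],-.0878)
```

```text
t 17.88 pos [0.526  0.0993 0.1596] q [ 0.079 -0.028  1.761  0.017  1.392  0.163] F [-1.2 -0.4 -3.2] op 0.0658
[[ 0.015  0.996 -0.087]
 [ 0.018 -0.087 -0.996]
 [-1.     0.014 -0.02 ]]
linear [ 0.1602 -0.0015  0.0025] roll 0.001
```

apply_moves([
  {"jaw":1,"linear":[0.08,-0.0007,0.0012],"roll":0},
  {"jaw":1,"linear":[0.14,-0.0013,0.002],"roll":0},
  {"jaw":1,"linear":[0.16,-0.0015,0.0025],"roll":0},
  {"jaw":1,"linear":[0.162,-0.0015,0.0025],"roll":0},
  {"jaw":1,"linear":[0.162,-0.0015,0.0025],"roll":0},
  {"jaw":-1,"linear":[0.162,-0.0015,0.0025],"roll":0},
  {"jaw":-1,"linear":[0.162,-0.0015,0.0025],"roll":0},
  {"jaw":-1,"linear":[0.162,-0.0015,0.0025],"roll":0},
  {"jaw":-1,"linear":[0.162,-0.0015,0.0025],"roll":0},
  {"jaw":-1,"linear":[0.08,-0.001,0.001],"roll":0},
  {"jaw":-1,"linear":[-0.02,0,0],"roll":0},
  {"jaw":-1,"linear":[-0.15,0,0],"roll":0},
  {"jaw":-1,"linear":[-0.2,0,0],"roll":0},
  {"jaw":-1,"linear":[-0.2,0,0],"roll":0},
])

```text
t: 19.62
tool_pos: [0.5265, 0.0973, 0.285]
orientation: [1.299, 1.164, -1.246]
force: [0.4, 0.1, -0.2]
opening: 0.0928
```

Run:
```python
from track import *
track('t3',['grey','white','green']); 
to([.4232,-.2739,.28],.2387);to([.4232,-.2739,.004],.2387)
```

```text
grey score 0.85 -1 pose [ 0.6076 -0.2891 -0.1737] d [-0.    -0.     0.035]
white score 0.77 -1 pose [ 0.5687 -0.4516 -0.01  ] d [ 0.0464 -0.0167  0.0357]
green score 0.99 -1 pose [ 0.4232 -0.2739  0.2387] d [0. 0. 0.]
t 19.68 pos [0.5253 0.0972 0.2818] q [ 0.075 -0.09   1.597  0.017  1.613  0.163] F [-0.1 -0.1 -0. ] op 0.0929
[[ 0.02   0.996 -0.087]
 [ 0.019 -0.087 -0.996]
 [-1.     0.018 -0.02 ]]
linear [-0.0119 -0.1155  0.6308] roll -0.623
t 19.68 pos [0.5253 0.0972 0.2818] q [ 0.075 -0.09   1.597  0.017  1.613  0.163] F [-0.1 -0.1 -0. ] op 0.0929
[[ 0.02   0.996 -0.087]
 [ 0.019 -0.087 -0.996]
 [-1.     0.018 -0.02 ]]
linear [ 0.4479 -0.1238  0.6401] roll -0.623
```

apply_moves([
  {"jaw":-1,"linear":[-0.012,-0.05,0.15],"roll":-0.2},
  {"jaw":-1,"linear":[-0.012,-0.1155,0.63],"roll":-0.623},
  {"jaw":-1,"linear":[-0.012,-0.1155,0.63],"roll":-0.623},
  {"jaw":-1,"linear":[-0.012,-0.1155,0.63],"roll":-0.623},
  {"jaw":-1,"linear":[-0.012,-0.1155,0.63],"roll":-0.623},
  {"jaw":-1,"linear":[-0.012,-0.1155,0.63],"roll":-0.623},
  {"jaw":-1,"linear":[-0.012,-0.1155,0.63],"roll":-0.623},
  {"jaw":-1,"linear":[0.1,-0.118,0.633],"roll":-0.623},
  {"jaw":-1,"linear":[0.2,-0.12,0.635],"roll":-0.623},
  {"jaw":-1,"linear":[0.3,-0.122,0.637],"roll":-0.623},
  {"jaw":-1,"linear":[0.38,-0.123,0.639],"roll":-0.623},
  {"jaw":-1,"linear":[0.43,-0.1235,0.64],"roll":-0.623},
  {"jaw":-1,"linear":[0.447,-0.1238,0.64],"roll":-0.623},
  {"jaw":-1,"linear":[0.447,-0.1238,0.64],"roll":-0.623},
  {"jaw":1,"linear":[0.447,-0.1238,0.64],"roll":-0.623},
  {"jaw":1,"linear":[0.447,-0.1238,0.64],"roll":-0.623},
  {"jaw":1,"linear":[0.447,-0.1238,0.64],"roll":-0.623},
  {"jaw":1,"linear":[0.447,-0.1238,0.64],"roll":-0.623},
  {"jaw":1,"linear":[0.447,-0.1238,0.64],"roll":-0.623},
])

```text
t: 22.05
tool_pos: [0.4235, -0.2741, 0.0052]
orientation: [1.053, 1.308, -1.008]
force: [-2.0, 1.4, 5.3]
opening: 0.0652
```

Run:
```python
from h import *
to([.5265,.0996,.2],-.0878)
```

```text
t 22.05 pos [ 0.4235 -0.2741  0.0052] q [-0.696  0.088  1.948  0.03   1.102 -0.949] F [-2.   1.4  5.3] op 0.0652
[[ 0.02   0.971  0.237]
 [ 0.018  0.236 -0.971]
 [-1.     0.024 -0.013]]
linear [-0.3099  0.3219 -0.5686] roll 0.624
```

apply_moves([
  {"jaw":1,"linear":[-0.06,0,0],"roll":0},
  {"jaw":1,"linear":[-0.12,0,0],"roll":0},
  {"jaw":1,"linear":[-0.2,0,0],"roll":0},
  {"jaw":1,"linear":[-0.29,0.02,-0.03],"roll":0.05},
  {"jaw":1,"linear":[-0.31,0.06,-0.1],"roll":0.15},
  {"jaw":1,"linear":[-0.31,0.1,-0.18],"roll":0.3},
  {"jaw":1,"linear":[-0.31,0.15,-0.26],"roll":0.45},
  {"jaw":1,"linear":[-0.31,0.2,-0.34],"roll":0.624},
  {"jaw":1,"linear":[-0.31,0.24,-0.42],"roll":0.624},
  {"jaw":1,"linear":[-0.31,0.28,-0.5],"roll":0.624},
  {"jaw":1,"linear":[-0.31,0.31,-0.55],"roll":0.624},
  {"jaw":1,"linear":[-0.31,0.322,-0.5686],"roll":0.624},
  {"jaw":1,"linear":[-0.31,0.322,-0.5686],"roll":0.624},
  {"jaw":1,"linear":[-0.31,0.322,-0.5686],"roll":0.624},
])

```text
t: 23.8
tool_pos: [0.5263, 0.0984, 0.1997]
orientation: [1.297, 1.165, -1.252]
force: [0.1, 0.6, -2.9]
opening: 0.066
```

Run:
```python
from h import *
to([.5265,.0996,.099],-.0878)
snap('side','s8',(200,120,360,240),5)
```

```text
t 23.8 pos [0.5263 0.0984 0.1997] q [ 0.078 -0.058  1.716  0.016  1.463  0.165] F [ 0.1  0.6 -2.9] op 0.066
[[ 0.019  0.996 -0.089]
 [ 0.017 -0.089 -0.996]
 [-1.     0.018 -0.019]]
linear [ 0.1678 -0.0028  0.0012] roll -0.002
```

View pics/s8.png

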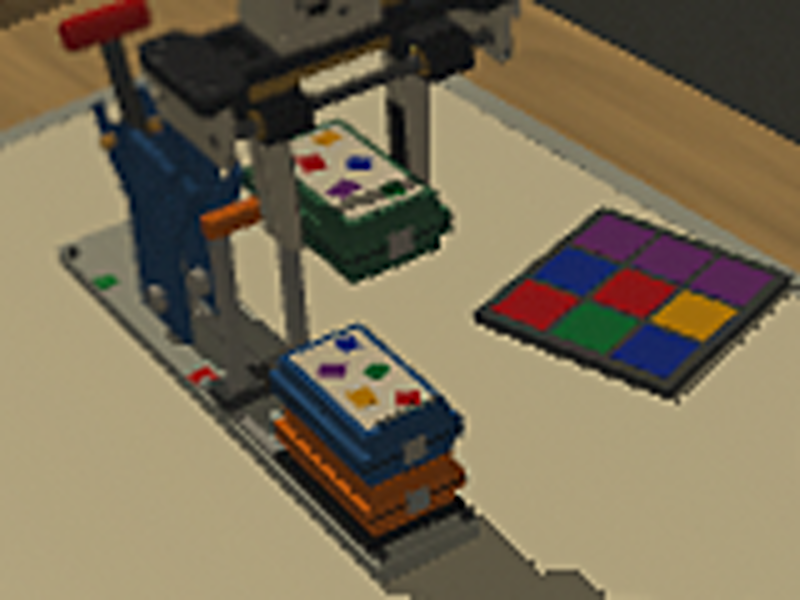

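The blue case sits squarely on the orange one, and green is held level above. Lower and release.

apply_moves([
  {"jaw":1,"linear":[0.08,-0.0015,0.0006],"roll":0},
  {"jaw":1,"linear":[0.145,-0.0025,0.001],"roll":0},
  {"jaw":1,"linear":[0.168,-0.0028,0.0012],"roll":0},
  {"jaw":1,"linear":[0.17,-0.0028,0.0012],"roll":0},
  {"jaw":1,"linear":[0.17,-0.0028,0.0012],"roll":0},
  {"jaw":-1,"linear":[0.17,-0.0028,0.0012],"roll":0},
  {"jaw":-1,"linear":[0.17,-0.0028,0.0012],"roll":0},
  {"jaw":-1,"linear":[0.17,-0.0028,0.0012],"roll":0},
  {"jaw":-1,"linear":[0.17,-0.0028,0.0012],"roll":0},
  {"jaw":-1,"linear":[0.09,-0.001,0.001],"roll":0},
  {"jaw":-1,"linear":[0,0,0],"roll":0},
  {"jaw":-1,"linear":[-0.12,0,0],"roll":0},
  {"jaw":-1,"linear":[-0.17,0,0],"roll":0},
  {"jaw":-1,"linear":[-0.17,0,0],"roll":0},
  {"jaw":-1,"linear":[-0.17,0,0],"roll":0},
])

```text
t: 25.72
tool_pos: [0.5241, 0.0966, 0.301]
orientation: [1.297, 1.166, -1.252]
force: [0.3, 0.2, 0.3]
opening: 0.0932
```

Run:
```python
from track import *
track('t4',['grey','white']); st()
im=load('t4')['pixels']; cv2.imwrite('pics/t4.png',cv2.convertScaleAbs(cv2.resize(im[90:230,330:490],None,fx=4.2,fy=4.2,interpolation=cv2.INTER_CUBIC),alpha=1.5))
```

```text
grey score 0.81 -1 pose [ 0.6076 -0.2891 -0.1737] d [-0.    -0.     0.035]
white score 0.77 -1 pose [ 0.5656 -0.4515 -0.0795] d [ 0.0433 -0.0166 -0.0338]
t 25.77 pos [0.5237 0.0965 0.3001] q [ 0.075 -0.093  1.568  0.016  1.648  0.165] F [-0.5 -0.1  0. ] op 0.0927
[[ 0.017  0.996 -0.089]
 [ 0.017 -0.089 -0.996]
 [-1.     0.016 -0.019]]
```

View pics/t4.png

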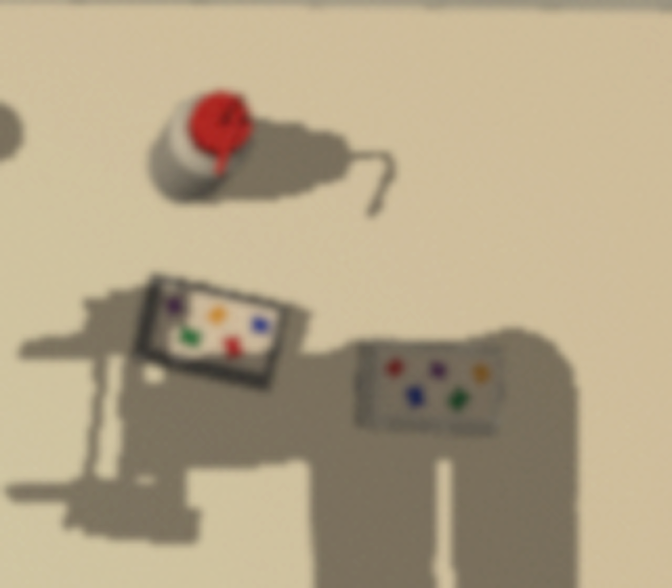

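Grey shows at zoomed (213,331) and white at (428,389), with white knocked sideways. The red bottle's base is at about (183,168). I'll refit from these corners.

Run:
```python
from fit import *
c=load('t4'); cv=lambda p:(np.array(p,float)+.5)/4.2-.5+[330,90]
for n,p in(('white',[(360,342),(502,350),(497,436),(356,427)]),('grey',[(152,274),(290,304),(268,389),(135,356)])):
    x,e=fitpose(c,cv(p),rect(.033,.052,.025),[.58,-.35,-.1]); print(n,np.round(x,4),np.abs(e).max())
    if n=='grey': g=x
for r in [(183,168)]: b=back(c,cv(r),0.0)[0]; print(b)
b=np.array([.739,-.2786]); 
for q in (b,back(c,cv((183,168)),0.)[0][:2]):
    d=q-g[:2]; print('jaw',d@[np.cos(g[2]),np.sin(g[2])],'cross',d@[-np.sin(g[2]),np.cos(g[2])])
to([.566,-.451,.28],-.06); to([.566,-.451,.004],-.06)
```

```text
white [ 0.5662 -0.4507 -0.0629] 0.5982476351239825
grey [ 0.6086 -0.2897 -0.231 ] 0.791173714177603
[ 0.73512214 -0.27505622  0.        ]
jaw 0.12435235496181762 cross 0.0406929110659558
jaw 0.11976613971111202 cross 0.04325470292028563
t 25.77 pos [0.5237 0.0965 0.3001] q [ 0.075 -0.093  1.568  0.016  1.648  0.165] F [-0.5 -0.1  0. ] op 0.0927
[[ 0.017  0.996 -0.089]
 [ 0.017 -0.089 -0.996]
 [-1.     0.016 -0.019]]
linear [0.0189 0.1511 0.9031] roll -0.056
t 25.77 pos [0.5237 0.0965 0.3001] q [ 0.075 -0.093  1.568  0.016  1.648  0.165] F [-0.5 -0.1  0. ] op 0.0927
[[ 0.017  0.996 -0.089]
 [ 0.017 -0.089 -0.996]
 [-1.     0.016 -0.019]]
linear [0.4788 0.1438 0.9118] roll -0.056
```

apply_moves([
  {"jaw":-1,"linear":[0,0.05,0.15],"roll":0},
  {"jaw":-1,"linear":[0.019,0.151,0.903],"roll":-0.053},
  {"jaw":-1,"linear":[0.019,0.151,0.903],"roll":-0.053},
  {"jaw":-1,"linear":[0.019,0.151,0.903],"roll":-0.053},
  {"jaw":-1,"linear":[0.019,0.151,0.903],"roll":-0.053},
  {"jaw":-1,"linear":[0.019,0.151,0.903],"roll":-0.053},
  {"jaw":-1,"linear":[0.019,0.151,0.903],"roll":-0.053},
  {"jaw":-1,"linear":[0.019,0.151,0.903],"roll":-0.053},
  {"jaw":-1,"linear":[0.019,0.151,0.903],"roll":-0.053},
  {"jaw":-1,"linear":[0.019,0.151,0.903],"roll":-0.053},
  {"jaw":-1,"linear":[0.019,0.151,0.903],"roll":-0.053},
])

```text
t: 27.15
tool_pos: [0.5655, -0.4503, 0.2777]
orientation: [1.277, 1.184, -1.234]
force: [0.5, 0.4, -0.1]
opening: 0.0934
```

Run:
```python
from h import *
to([.566,-.451,.004],-.062)
```

```text
t 27.15 pos [ 0.5655 -0.4503  0.2777] q [-0.756  0.462  0.986  0.025  1.696 -0.692] F [ 0.5  0.4 -0.1] op 0.0934
[[ 0.015  0.998 -0.062]
 [ 0.02  -0.062 -0.998]
 [-1.     0.014 -0.021]]
linear [ 0.4559 -0.0054  0.0107] roll 0.0
```

apply_moves([
  {"jaw":-1,"linear":[0.1,-0.001,0.002],"roll":0},
  {"jaw":-1,"linear":[0.2,-0.002,0.004],"roll":0},
  {"jaw":-1,"linear":[0.3,-0.004,0.007],"roll":0},
  {"jaw":-1,"linear":[0.38,-0.005,0.009],"roll":0},
  {"jaw":-1,"linear":[0.44,-0.0054,0.0107],"roll":0},
  {"jaw":-1,"linear":[0.455,-0.0054,0.0107],"roll":0},
  {"jaw":-1,"linear":[0.455,-0.0054,0.0107],"roll":0},
  {"jaw":1,"linear":[0.455,-0.0054,0.0107],"roll":0},
  {"jaw":1,"linear":[0.455,-0.0054,0.0107],"roll":0},
  {"jaw":1,"linear":[0.455,-0.0054,0.0107],"roll":0},
  {"jaw":1,"linear":[0.455,-0.0054,0.0107],"roll":0},
  {"jaw":1,"linear":[0.455,-0.0054,0.0107],"roll":0},
])

```text
t: 28.65
tool_pos: [0.5668, -0.4516, 0.0058]
orientation: [1.277, 1.182, -1.233]
force: [0.6, 1.2, 5.9]
opening: 0.0654
```

Run:
```python
from h import *
to([.5265,.0996,.23],-.0878)
```

```text
t 28.65 pos [ 0.5668 -0.4516  0.0058] q [-0.757  0.628  1.264  0.027  1.25  -0.703] F [0.6 1.2 5.9] op 0.0654
[[ 0.017  0.998 -0.062]
 [ 0.019 -0.062 -0.998]
 [-1.     0.016 -0.02 ]]
linear [-0.3573 -0.1181 -0.92  ] roll 0.049
```

apply_moves([
  {"jaw":1,"linear":[-0.06,0,0],"roll":0},
  {"jaw":1,"linear":[-0.14,0,0],"roll":0},
  {"jaw":1,"linear":[-0.22,0,0],"roll":0},
  {"jaw":1,"linear":[-0.3,0,-0.02],"roll":0},
  {"jaw":1,"linear":[-0.357,-0.01,-0.08],"roll":0},
  {"jaw":1,"linear":[-0.357,-0.02,-0.16],"roll":0.02},
  {"jaw":1,"linear":[-0.357,-0.03,-0.25],"roll":0.04},
  {"jaw":1,"linear":[-0.357,-0.045,-0.34],"roll":0.049},
  {"jaw":1,"linear":[-0.357,-0.055,-0.43],"roll":0.049},
  {"jaw":1,"linear":[-0.357,-0.065,-0.52],"roll":0.049},
  {"jaw":1,"linear":[-0.357,-0.08,-0.61],"roll":0.049},
  {"jaw":1,"linear":[-0.357,-0.09,-0.7],"roll":0.049},
  {"jaw":1,"linear":[-0.357,-0.1,-0.79],"roll":0.049},
  {"jaw":1,"linear":[-0.357,-0.11,-0.86],"roll":0.049},
  {"jaw":1,"linear":[-0.357,-0.118,-0.91],"roll":0.049},
  {"jaw":1,"linear":[-0.357,-0.118,-0.92],"roll":0.049},
  {"jaw":1,"linear":[-0.357,-0.118,-0.92],"roll":0.049},
  {"jaw":1,"linear":[-0.357,-0.118,-0.92],"roll":0.049},
])

```text
t: 30.9
tool_pos: [0.5266, 0.0985, 0.2295]
orientation: [1.296, 1.169, -1.254]
force: [0.1, -0.2, -3.9]
opening: 0.0656
```

Run:
```python
from h import *
to([.5265,.0996,.1355],-.0878)
c=snap('side','s9')
# silhouettes: numeric check of held case via white body? just keep image
```

```text
t 30.9 pos [0.5266 0.0985 0.2295] q [ 0.077 -0.068  1.671  0.017  1.521  0.165] F [ 0.1 -0.2 -3.9] op 0.0656
[[ 0.016  0.996 -0.088]
 [ 0.018 -0.089 -0.996]
 [-1.     0.015 -0.02 ]]
linear [ 0.1567 -0.0026  0.0013] roll -0.002
```

apply_moves([
  {"jaw":1,"linear":[0.08,-0.0015,0.0006],"roll":0},
  {"jaw":1,"linear":[0.135,-0.0025,0.001],"roll":0},
  {"jaw":1,"linear":[0.157,-0.0028,0.0012],"roll":0},
  {"jaw":1,"linear":[0.159,-0.0028,0.0012],"roll":0},
  {"jaw":1,"linear":[0.159,-0.0028,0.0012],"roll":0},
  {"jaw":-1,"linear":[0.159,-0.0028,0.0012],"roll":0},
  {"jaw":-1,"linear":[0.159,-0.0028,0.0012],"roll":0},
  {"jaw":-1,"linear":[0.159,-0.0028,0.0012],"roll":0},
  {"jaw":-1,"linear":[0.159,-0.0028,0.0012],"roll":0},
  {"jaw":-1,"linear":[0.08,-0.001,0.001],"roll":0},
  {"jaw":-1,"linear":[0,0,0],"roll":0},
  {"jaw":-1,"linear":[-0.1,0,0],"roll":0},
  {"jaw":-1,"linear":[-0.12,0,0],"roll":0},
  {"jaw":-1,"linear":[-0.12,0,0],"roll":0},
])

```text
t: 32.7
tool_pos: [0.526, 0.0972, 0.3024]
orientation: [1.297, 1.167, -1.252]
force: [0.1, -0.7, -0.9]
opening: 0.0927
```

Run:
```python
from track import *
track('t5',['grey'])
o=np.array([.608,-.2895])
yaw=-.22; g=o-.016*np.array([-np.sin(yaw),np.cos(yaw)]); print(g)
to([*g,.28],yaw); to([*g,.004],yaw)
```

```text
grey score 0.79 -1 pose [ 0.6076 -0.2891 -0.1737] d [-0.    -0.     0.035]
[ 0.60450833 -0.30511436]
t 32.75 pos [0.5252 0.0971 0.3005] q [ 0.075 -0.087  1.561  0.017  1.651  0.165] F [-0.9 -0.7 -0.5] op 0.0928
[[ 0.015  0.996 -0.089]
 [ 0.018 -0.089 -0.996]
 [-1.     0.014 -0.02 ]]
linear [0.0239 0.1907 0.6566] roll 0.25
t 32.75 pos [0.5252 0.0971 0.3005] q [ 0.075 -0.087  1.561  0.017  1.651  0.165] F [-0.9 -0.7 -0.5] op 0.0928
[[ 0.015  0.996 -0.089]
 [ 0.018 -0.089 -0.996]
 [-1.     0.014 -0.02 ]]
linear [0.4838 0.1845 0.6657] roll 0.25
```

apply_moves([
  {"jaw":-1,"linear":[0,0.05,0.12],"roll":0},
  {"jaw":-1,"linear":[0.0239,0.1887,0.6715],"roll":0.25},
  {"jaw":-1,"linear":[0.0239,0.1887,0.6715],"roll":0.25},
  {"jaw":-1,"linear":[0.0239,0.1887,0.6715],"roll":0.25},
  {"jaw":-1,"linear":[0.0239,0.1887,0.6715],"roll":0.25},
  {"jaw":-1,"linear":[0.0239,0.1887,0.6715],"roll":0.25},
  {"jaw":-1,"linear":[0.0239,0.1887,0.6715],"roll":0.25},
  {"jaw":-1,"linear":[0.0239,0.1887,0.6715],"roll":0.25},
  {"jaw":-1,"linear":[0.0239,0.1887,0.6715],"roll":0.25},
])

```text
t: 33.88
tool_pos: [0.6018, -0.3131, 0.2773]
orientation: [1.391, 1.106, -1.351]
force: [0.4, -0.1, 0.9]
opening: 0.0931
```

Run:
```python
from h import *
to([.6025,-.3139,.005],-.22)
```

```text
t 33.88 pos [ 0.6018 -0.3131  0.2773] q [-0.569  0.329  1.154  0.024  1.66  -0.347] F [ 0.4 -0.1  0.9] op 0.0931
[[ 0.012  0.976 -0.218]
 [ 0.021 -0.218 -0.976]
 [-1.     0.007 -0.023]]
linear [ 0.4536 -0.0019  0.0116] roll -0.0
```

apply_moves([
  {"jaw":-1,"linear":[0.09,0,0.002],"roll":0},
  {"jaw":-1,"linear":[0.18,-0.001,0.004],"roll":0},
  {"jaw":-1,"linear":[0.27,-0.001,0.007],"roll":0},
  {"jaw":-1,"linear":[0.36,-0.0015,0.009],"roll":0},
  {"jaw":-1,"linear":[0.43,-0.002,0.0116],"roll":0},
  {"jaw":-1,"linear":[0.453,-0.002,0.0116],"roll":0},
  {"jaw":-1,"linear":[0.453,-0.002,0.0116],"roll":0},
  {"jaw":1,"linear":[0.453,-0.002,0.0116],"roll":0},
  {"jaw":1,"linear":[0.453,-0.002,0.0116],"roll":0},
  {"jaw":1,"linear":[0.453,-0.002,0.0116],"roll":0},
  {"jaw":1,"linear":[0.453,-0.002,0.0116],"roll":0},
  {"jaw":1,"linear":[0.453,-0.002,0.0116],"roll":0},
  {"jaw":1,"linear":[0.451,-0.03,0.0116],"roll":0},
  {"jaw":1,"linear":[0.451,-0.06,0.0116],"roll":0},
  {"jaw":1,"linear":[0.451,-0.09,0.0116],"roll":0},
  {"jaw":1,"linear":[0.451,-0.1,0.0116],"roll":0},
  {"jaw":1,"linear":[0.451,-0.1,0.0116],"roll":0},
], force=40)

```text
t: 36.0
tool_pos: [0.5446, -0.3012, 0.0067]
orientation: [1.391, 1.106, -1.352]
force: [-6.1, 1.3, 7.6]
opening: 0.0656
```

Run:
```python
from h import *
st()
```

```text
t 36.0 pos [ 0.5446 -0.3012  0.0067] q [-0.602  0.381  1.599  0.026  1.164 -0.392] F [-6.1  1.3  7.6] op 0.0656
[[ 0.011  0.976 -0.218]
 [ 0.021 -0.219 -0.976]
 [-1.     0.007 -0.023]]
```

apply_moves([
  {"jaw":-1,"linear":[0,0,0],"roll":0},
  {"jaw":-1,"linear":[0,0,0],"roll":0},
  {"jaw":-1,"linear":[0,0,0],"roll":0},
  {"jaw":-1,"linear":[0,0,0],"roll":0},
  {"jaw":-1,"linear":[0,0,-0.02],"roll":0},
  {"jaw":-1,"linear":[0.001,0,-0.0417],"roll":0},
  {"jaw":-1,"linear":[0.001,0,-0.0417],"roll":0},
  {"jaw":1,"linear":[0.001,0,-0.0417],"roll":0},
  {"jaw":1,"linear":[0.001,0,-0.0417],"roll":0},
  {"jaw":1,"linear":[0.001,0,-0.0417],"roll":0},
  {"jaw":1,"linear":[0.001,0,-0.0417],"roll":0},
  {"jaw":1,"linear":[0.001,0,-0.0417],"roll":0},
])

```text
t: 37.5
tool_pos: [0.5501, -0.2771, 0.0067]
orientation: [1.391, 1.106, -1.352]
force: [0.5, -1.2, -0.2]
opening: 0.0661
```

Run:
```python
from h import *
to([.5265,.0996,.265],-.0878)
```

```text
t 37.5 pos [ 0.5501 -0.2771  0.0067] q [-0.564  0.364  1.62   0.026  1.158 -0.354] F [ 0.5 -1.2 -0.2] op 0.0661
[[ 0.012  0.976 -0.219]
 [ 0.021 -0.219 -0.976]
 [-1.     0.007 -0.023]]
linear [-0.4178 -0.1727 -0.6137] roll -0.253
```

apply_moves([
  {"jaw":1,"linear":[-0.06,0,0],"roll":0},
  {"jaw":1,"linear":[-0.14,0,0],"roll":0},
  {"jaw":1,"linear":[-0.22,0,0],"roll":0},
  {"jaw":1,"linear":[-0.31,0,0],"roll":0},
  {"jaw":1,"linear":[-0.39,-0.02,-0.04],"roll":0},
  {"jaw":1,"linear":[-0.418,-0.04,-0.12],"roll":-0.05},
  {"jaw":1,"linear":[-0.418,-0.06,-0.2],"roll":-0.1},
  {"jaw":1,"linear":[-0.418,-0.09,-0.29],"roll":-0.2},
  {"jaw":1,"linear":[-0.418,-0.11,-0.38],"roll":-0.253},
  {"jaw":1,"linear":[-0.418,-0.13,-0.47],"roll":-0.253},
  {"jaw":1,"linear":[-0.418,-0.15,-0.55],"roll":-0.253},
  {"jaw":1,"linear":[-0.418,-0.17,-0.6],"roll":-0.253},
  {"jaw":1,"linear":[-0.418,-0.1727,-0.6137],"roll":-0.253},
  {"jaw":1,"linear":[-0.418,-0.1727,-0.6137],"roll":-0.253},
  {"jaw":1,"linear":[-0.418,-0.1727,-0.6137],"roll":-0.253},
])

```text
t: 39.38
tool_pos: [0.5267, 0.0985, 0.2649]
orientation: [1.295, 1.173, -1.257]
force: [-0.6, 0.3, -1.8]
opening: 0.0656
```

Run:
```python
from h import *
to([.5265,.0996,.172],-.0878)
c=snap('side','s10',(200,90,360,220),4.6)
im=cv2.imread('pics/s10.png'); X=[.5265,.0996,-.0878]; cs,sn=np.cos(X[2]),np.sin(X[2])
for k in range(5):
    P=np.array([[hx,hy,.02+.036*k+.025] for hx,hy in((-.033,.052),(-.033,-.052),(.033,-.052))]); P[:,:2]=P[:,:2]@np.array([[cs,sn],[-sn,cs]])+X[:2]
    p=((proj(c,P)-[200,90]+.5)*4.6).astype(np.int32); cv2.polylines(im,[p],False,(255,0,255),1)
cv2.imwrite('pics/s10.png',im)
```

```text
t 39.38 pos [0.5267 0.0985 0.2649] q [ 0.075 -0.074  1.613  0.019  1.59   0.165] F [-0.6  0.3 -1.8] op 0.0656
[[ 0.011  0.996 -0.089]
 [ 0.02  -0.089 -0.996]
 [-1.     0.009 -0.021]]
linear [ 0.1549 -0.0019  0.0014] roll -0.003
```

View pics/s10.png

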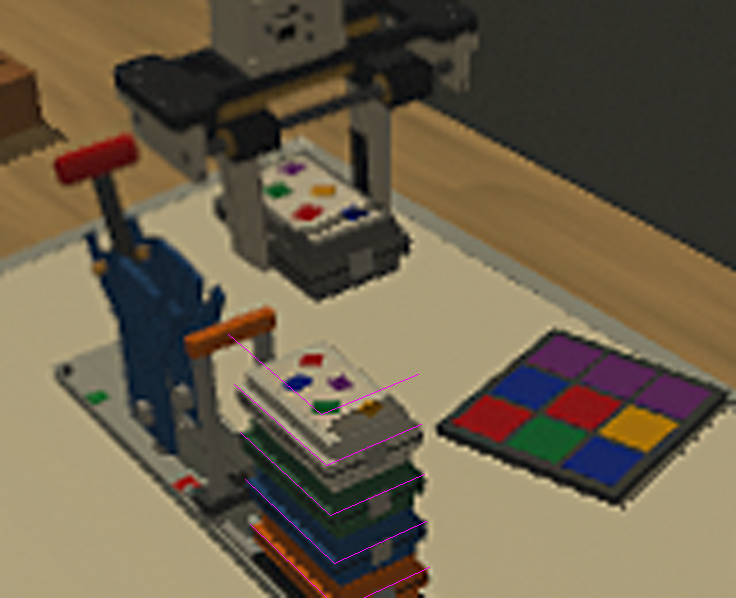

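The four-case column lines up with the predicted rim outlines within a few mm, and grey is held level above it. Place grey.

apply_moves([
  {"jaw":1,"linear":[0.08,-0.001,0.0006],"roll":0},
  {"jaw":1,"linear":[0.135,-0.0015,0.001],"roll":0},
  {"jaw":1,"linear":[0.155,-0.002,0.0012],"roll":0},
  {"jaw":1,"linear":[0.157,-0.002,0.0012],"roll":0},
  {"jaw":1,"linear":[0.157,-0.002,0.0012],"roll":0},
  {"jaw":-1,"linear":[0.157,-0.002,0.0012],"roll":0},
  {"jaw":-1,"linear":[0.157,-0.002,0.0012],"roll":0},
  {"jaw":-1,"linear":[0.157,-0.002,0.0012],"roll":0},
  {"jaw":-1,"linear":[0.157,-0.002,0.0012],"roll":0},
  {"jaw":-1,"linear":[0.08,-0.001,0.001],"roll":0},
  {"jaw":-1,"linear":[0,0,0],"roll":0},
  {"jaw":-1,"linear":[-0.08,0,0],"roll":0},
  {"jaw":-1,"linear":[-0.08,0,0],"roll":0},
  {"jaw":-1,"linear":[-0.08,0,0],"roll":0},
])

```text
t: 41.18
tool_pos: [0.5261, 0.0974, 0.3124]
orientation: [1.295, 1.173, -1.257]
force: [-0.5, 0.0, -1.0]
opening: 0.0932
```

Run:
```python
from h import *
o=np.array([.5265,.0996]);y=-.0878
h=o+(.215+.175*np.sin(.38))*np.array([-np.sin(y),np.cos(y)]); print(h)
to([*h,.3],y)
to([*h,.181],y)
```

```text
[0.55104463 0.37843288]
t 41.17 pos [0.5261 0.0974 0.3124] q [ 0.074 -0.081  1.534  0.019  1.676  0.165] F [-0.5  0.  -1. ] op 0.0932
[[ 0.011  0.996 -0.089]
 [ 0.02  -0.089 -0.996]
 [-1.     0.009 -0.021]]
linear [ 0.0306 -0.0006 -0.4697] roll -0.003
t 41.17 pos [0.5261 0.0974 0.3124] q [ 0.074 -0.081  1.534  0.019  1.676  0.165] F [-0.5  0.  -1. ] op 0.0932
[[ 0.011  0.996 -0.089]
 [ 0.02  -0.089 -0.996]
 [-1.     0.009 -0.021]]
linear [ 0.2289 -0.0024 -0.4655] roll -0.003
```

apply_moves([
  {"jaw":-1,"linear":[0.02,0,-0.1],"roll":0},
  {"jaw":-1,"linear":[0.03,0,-0.2],"roll":0},
  {"jaw":-1,"linear":[0.03,0,-0.3],"roll":0},
  {"jaw":-1,"linear":[0.03,0,-0.4],"roll":0},
  {"jaw":-1,"linear":[0.03,0,-0.4697],"roll":0},
  {"jaw":-1,"linear":[0.03,0,-0.4697],"roll":0},
  {"jaw":-1,"linear":[0.03,0,-0.4697],"roll":0},
  {"jaw":-1,"linear":[0.12,-0.001,-0.468],"roll":0},
  {"jaw":-1,"linear":[0.19,-0.002,-0.466],"roll":0},
  {"jaw":-1,"linear":[0.229,-0.0024,-0.4655],"roll":0},
  {"jaw":-1,"linear":[0.229,-0.0024,-0.4655],"roll":0},
  {"jaw":1,"linear":[0.229,-0.0024,-0.4655],"roll":0},
  {"jaw":1,"linear":[0.229,-0.0024,-0.4655],"roll":0},
  {"jaw":1,"linear":[0.229,-0.0024,-0.4655],"roll":0},
  {"jaw":1,"linear":[0.229,-0.0024,-0.4655],"roll":0},
  {"jaw":1,"linear":[0.229,-0.0024,-0.4655],"roll":0},
  {"jaw":1,"linear":[0.229,-0.0024,-0.4655],"roll":0},
], force=50)

```text
t: 43.3
tool_pos: [0.5511, 0.3788, 0.1815]
orientation: [1.296, 1.174, -1.257]
force: [-1.5, 0.8, 3.7]
opening: 0.0552
```

Run:
```python
from h import *
s,M=st()
y=-.0878; ly=np.array([-np.sin(y),np.cos(y),0]); p0=np.array([.175*np.sin(.38),.175*np.cos(.38)])
for L,a in[(.184,.38),(.193,.38),(.201,.38)]+[(.201,.38-.0633*i) for i in range(1,13)]+[(.19,-.38)]:
    q=np.array([L*np.sin(a),L*np.cos(a)])-p0; d=q[0]*ly+np.array([0,0,q[1]]); print(np.round(M.T@d/.6,4).tolist())
```

```text
t 43.3 pos [0.5511 0.3788 0.1815] q [0.519 0.311 1.349 0.013 1.461 0.607] F [-1.5  0.8  3.7] op 0.0552
[[ 0.011  0.996 -0.089]
 [ 0.021 -0.089 -0.996]
 [-1.     0.01  -0.022]]
[-0.0138, 0.0001, -0.0059]
[-0.0276, 0.0002, -0.0117]
[-0.0399, 0.0004, -0.0169]
[-0.0475, 0.0005, 0.0028]
[-0.054, 0.0005, 0.023]
[-0.0591, 0.0006, 0.0436]
[-0.0629, 0.0007, 0.0645]
[-0.0653, 0.0007, 0.0855]
[-0.0665, 0.0008, 0.1067]
[-0.0663, 0.0008, 0.1279]
[-0.0647, 0.0008, 0.149]
[-0.0618, 0.0008, 0.17]
[-0.0576, 0.0008, 0.1908]
[-0.0521, 0.0008, 0.2113]
[-0.0453, 0.0007, 0.2314]
[-0.0281, 0.0006, 0.2251]
```

apply_moves([
  {"jaw":1,"linear":[-0.0138,0,-0.0059],"roll":0},
  {"jaw":1,"linear":[-0.0276,0,-0.0117],"roll":0},
  {"jaw":1,"linear":[-0.042,0,-0.0175],"roll":0},
  {"jaw":1,"linear":[-0.042,0,-0.0175],"roll":0},
  {"jaw":1,"linear":[-0.048,0.0005,0.0028],"roll":0},
  {"jaw":1,"linear":[-0.0545,0.0005,0.023],"roll":0},
  {"jaw":1,"linear":[-0.06,0.0006,0.0436],"roll":0},
  {"jaw":1,"linear":[-0.0635,0.0007,0.0645],"roll":0},
  {"jaw":1,"linear":[-0.066,0.0007,0.0855],"roll":0},
  {"jaw":1,"linear":[-0.067,0.0008,0.1067],"roll":0},
  {"jaw":1,"linear":[-0.067,0.0008,0.1279],"roll":0},
  {"jaw":1,"linear":[-0.065,0.0008,0.149],"roll":0},
  {"jaw":1,"linear":[-0.062,0.0008,0.17],"roll":0},
  {"jaw":1,"linear":[-0.058,0.0008,0.1908],"roll":0},
  {"jaw":1,"linear":[-0.0525,0.0008,0.2113],"roll":0},
  {"jaw":1,"linear":[-0.0455,0.0007,0.2314],"roll":0},
  {"jaw":1,"linear":[-0.0455,0.0007,0.2314],"roll":0},
  {"jaw":1,"linear":[-0.0455,0.0007,0.2314],"roll":0},
])

```text
t: 45.55
tool_pos: [0.5386, 0.2399, 0.2056]
orientation: [1.295, 1.174, -1.257]
force: [-3.6, 2.7, -6.0]
opening: 0.0551
```

Run:
```python
from h import *
s,M=st()
c=snap('side','s11')
im=c['pixels'].astype(int); m=(im[...,2]>90)&(im[...,1]<50)&(im[...,0]<50)
m[:, :170]=0; m[:,300:]=0; m[:90]=0; m[190:]=0
v,u=np.nonzero(m); print('red',len(u),u.mean(),v.mean(),u.min(),u.max(),v.min(),v.max())
o=np.array([.5265,.0996]);y=-.0878
for L in(.175,.19,.2):
    for a in(.38,.3,-.38): print(L,a,proj(c,[*(o+(.215-L*np.sin(a))*np.array([-np.sin(y),np.cos(y)])),.035+L*np.cos(a)]).round(1))
```

```text
t 45.55 pos [0.5386 0.2399 0.2056] q [0.322 0.09  1.555 0.016 1.479 0.41 ] F [-3.6  2.7 -6. ] op 0.0551
[[ 0.011  0.996 -0.089]
 [ 0.021 -0.089 -0.996]
 [-1.     0.009 -0.021]]
red 47 244.9787234042553 134.70212765957447 235 299 129 181
0.175 0.38 [[241.8 141.2]]
0.175 0.3 [[239.4 138. ]]
0.175 -0.38 [[221.2 124.2]]
0.19 0.38 [[242.3 137.8]]
0.19 0.3 [[239.7 134.3]]
0.19 -0.38 [[219.8 119.6]]
0.2 0.38 [[242.6 135.5]]
0.2 0.3 [[239.8 131.8]]
0.2 -0.38 [[218.8 116.4]]
```

The handle is lifted at the shut angle (red blob near (243,134), predicted (242.6,135.5)). I'll lower partway and let the spring drop it in.

apply_moves([
  {"jaw":1,"linear":[0.01,0,-0.004],"roll":0},
  {"jaw":1,"linear":[0.02,0,-0.008],"roll":0},
  {"jaw":1,"linear":[0.03,0,-0.012],"roll":0},
  {"jaw":1,"linear":[0.03,0,-0.012],"roll":0},
])

```text
t: 46.1
tool_pos: [0.5393, 0.2443, 0.189]
orientation: [1.291, 1.169, -1.261]
force: [-9.5, -13.7, -1.5]
opening: 0.0551
```

apply_moves([
  {"jaw":1,"linear":[0.0,0,0.006],"roll":0},
  {"jaw":1,"linear":[0.004,0,0.005],"roll":0},
  {"jaw":1,"linear":[0.01,0,0.002],"roll":0},
  {"jaw":1,"linear":[0.01,0,0.002],"roll":0},
])

```text
t: 46.6
tool_pos: [0.539, 0.2436, 0.183]
orientation: [1.291, 1.17, -1.261]
force: [-4.9, 2.6, -4.1]
opening: 0.0553
```

Now it is moving down freely under the spring pull. I'll release and look.

apply_moves([
  {"jaw":-1,"linear":[0,0,0],"roll":0},
  {"jaw":-1,"linear":[0,0,0],"roll":0},
  {"jaw":-1,"linear":[0,0,0],"roll":0},
  {"jaw":-1,"linear":[0,0,0],"roll":0},
  {"jaw":-1,"linear":[-0.08,0,0],"roll":0},
  {"jaw":-1,"linear":[-0.18,0,0],"roll":0},
  {"jaw":-1,"linear":[-0.28,0,0],"roll":0},
  {"jaw":-1,"linear":[-0.3,0,0],"roll":0},
  {"jaw":-1,"linear":[-0.3,0,0],"roll":0},
])

```text
t: 47.72
tool_pos: [0.5378, 0.2411, 0.3639]
orientation: [1.292, 1.169, -1.259]
force: [0.1, -0.2, 0.0]
opening: 0.093
```

Run:
```python
from h import *
st()
c=snap('side','s12',(195,95,345,245),4); im=cv2.imread('pics/s12.png')
o=np.array([.5265,.0996]);y=-.0878;ex=np.array([np.cos(y),np.sin(y)]);ey=np.array([-np.sin(y),np.cos(y)])
def line(P,col):
    p=((proj(c,P)-[195,95]+.5)*4).astype(np.int32); cv2.polylines(im,[p],False,col,1)
for L,col in((.175,(0,255,0)),(.191,(255,255,255))):
    line([[*(o+xx*ex+(.215-L*np.sin(.38))*ey),.035+L*np.cos(.38)] for xx in(-.028,.028)],col)
line([[*(o+xx*ex+.06*ey),.153] for xx in(-.03,.03)],(0,255,0))
for k in range(5): line([[*(o+hx*ex+hy*ey),.045+.036*k] for hx,hy in((-.033,.052),(-.033,-.052),(.033,-.052))],(255,0,255))
cv2.imwrite('pics/s12.png',im)
```

```text
t 47.73 pos [0.5378 0.2411 0.3639] q [0.328 0.072 1.289 0.011 1.764 0.42 ] F [ 0.1 -0.2  0. ] op 0.093
[[ 0.012  0.996 -0.09 ]
 [ 0.015 -0.09  -0.996]
 [-1.     0.011 -0.016]]
```

View pics/s12.png

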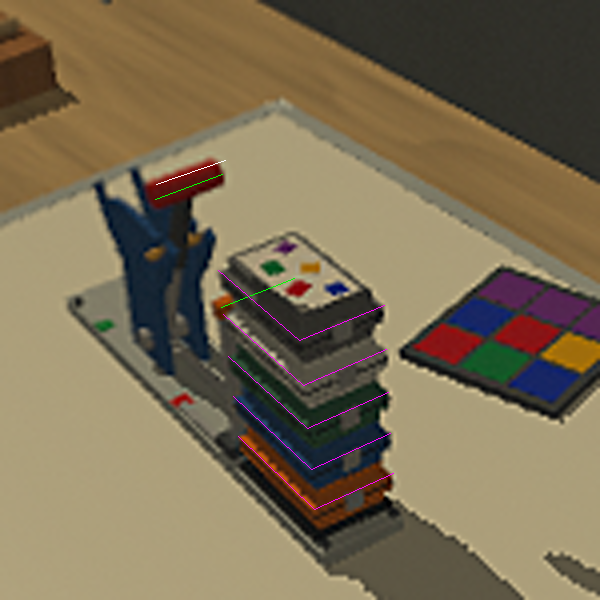

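The column is aligned with the outlines, the bar is at the shut position and the lever is leaning shut. I'll check numerically that the handle and bar are back where they were in the first image.

Run:
```python
from h import *
A=load('side0')['pixels'];B=load('s12')['pixels']
for n,f in(('red',lambda i:(i[...,2]>i[...,1]*2.2)&(i[...,2]>70)),('blue',lambda i:(i[...,0]>i[...,2]*1.8)&(i[...,0]>60))):
    for i in(A,B):
        j=i.astype(int)[125:160,215:258]; v,u=np.nonzero(f(j)); print(n,len(u),u.mean().round(2)+215,v.mean().round(2)+125,u.min()+215,u.max()+215,v.min()+125,v.max()+125)
a=A[125:175,215:258].astype(int);b=B[125:175,215:258].astype(int);print('diff',np.abs(a-b).mean())
# bystanders, top
T0=load('top0')['pixels'].astype(int); T=snap('top','t6')['pixels'].astype(int)
for n,(u0,v0,u1,v1) in dict(panel=(208,85,272,146),jar=(298,105,322,132),red=(366,108,394,140),orange=(408,258,450,302)).items(): print(n,np.abs(T0-T)[v0:v1,u0:u1].mean().round(1))
S=B.astype(int);S0=A.astype(int)
for n,(u0,v0,u1,v1) in dict(panel=(293,160,360,200),jar=(358,185,384,222),red=(408,192,440,262),orange=(315,330,355,398)).items(): print('side',n,np.abs(S0-S)[v0:v1,u0:u1].mean().round(1))
```

```text
red 113 240.68 141.13 232 250 136 146
red 115 240.36 140.44 231 250 135 146
blue 34 232.68 151.26 223 247 145 158
blue 29 232.55 151.14 224 247 145 158
diff 7.514108527131783
panel 7.8
jar 9.6
red 8.5
orange 27.4
side panel 2.1
side jar 2.1
side red 2.0
side orange 23.9
```

Run:
```python
from h import *
def cap(f,box):
    i=load(f)['pixels']; u0,v0,u1,v1=box; h=cv2.cvtColor(i[v0:v1,u0:u1],cv2.COLOR_BGR2HSV).astype(int)
    m=(h[...,0]<18)&(h[...,0]>5)&(h[...,1]>185)&(h[...,2]>50); v,u=np.nonzero(m)
    return (len(u),(u.mean()+u0).round(1),(v.mean()+v0).round(1),int(np.median(h[...,2]))) if len(u) else None
for f in('top0','t1','t2','t3','t4','t5','t6'): print(f,cap(f,(400,240,470,310)))
for f in('side0','s6','s8','s10','s12'): print(f,cap(f,(305,325,370,400)))
A=load('side0')['pixels'][365:400,322:352].mean((0,1)); B=load('s12')['pixels'][365:400,322:352].mean((0,1)); print(A,B)
```

```text
top0 (145, np.float64(432.6), np.float64(277.2), 125)
t1 (143, np.float64(432.6), np.float64(277.2), 115)
t2 None
t3 (132, np.float64(432.6), np.float64(277.3), 81)
t4 (130, np.float64(432.6), np.float64(277.5), 81)
t5 (126, np.float64(432.4), np.float64(277.3), 81)
t6 (144, np.float64(432.9), np.float64(277.3), 82)
side0 (494, np.float64(334.9), np.float64(352.9), 169)
s6 (490, np.float64(335.0), np.float64(352.9), 167)
s8 (507, np.float64(334.9), np.float64(352.7), 91)
s10 (491, np.float64(334.9), np.float64(352.9), 90)
s12 (502, np.float64(335.0), np.float64(352.7), 90)
[69.66190476 85.26857143 91.06761905] [63.32666667 77.31333333 82.52380952]
```

The orange bottle has not moved; the image difference was only the arm's shadow. As a last lever check I'll touch the handle gently from above with closed fingers. Its top should be at z≈0.2085 if fully down.

Run:
```python
from h import *
to([.5397,.249,.215]);to([.5397,.249,.206])
```

```text
t 47.83 pos [0.5367 0.2408 0.3607] q [0.328 0.074 1.293 0.011 1.764 0.42 ] F [ 0.1 -0.6  0.6] op 0.093
[[ 0.007  0.996 -0.09 ]
 [ 0.014 -0.09  -0.996]
 [-1.     0.006 -0.014]]
linear [ 0.243   0.0023 -0.0106] roll 0
t 47.83 pos [0.5367 0.2408 0.3607] q [0.328 0.074 1.293 0.011 1.764 0.42 ] F [ 0.1 -0.6  0.6] op 0.093
[[ 0.007  0.996 -0.09 ]
 [ 0.014 -0.09  -0.996]
 [-1.     0.006 -0.014]]
linear [ 0.258   0.0022 -0.0104] roll 0
```

apply_moves([
  {"jaw":1,"linear":[0.05,0.002,-0.0106],"roll":0},
  {"jaw":1,"linear":[0.1,0.002,-0.0106],"roll":0},
  {"jaw":1,"linear":[0.15,0.002,-0.0106],"roll":0},
  {"jaw":1,"linear":[0.2,0.002,-0.0106],"roll":0},
  {"jaw":1,"linear":[0.23,0.002,-0.0106],"roll":0},
  {"jaw":1,"linear":[0.243,0.002,-0.0106],"roll":0},
  {"jaw":1,"linear":[0.243,0.002,-0.0106],"roll":0},
], force=10)

```text
t: 48.7
tool_pos: [0.5394, 0.2489, 0.2147]
orientation: [1.288, 1.171, -1.265]
force: [0.4, 0.3, 0.5]
opening: 0.0276
```

apply_moves([
  {"jaw":1,"linear":[0.005,0,0],"roll":0},
  {"jaw":1,"linear":[0.01,0,0],"roll":0},
  {"jaw":1,"linear":[0.0115,0,0],"roll":0},
])

```text
t: 49.08
tool_pos: [0.54, 0.2489, 0.2091]
orientation: [1.289, 1.17, -1.263]
force: [-1.1, -1.8, 7.9]
opening: 0.0014
```

apply_moves([
  {"jaw":1,"linear":[-0.05,0,0],"roll":0},
  {"jaw":1,"linear":[-0.15,0,0],"roll":0},
  {"jaw":1,"linear":[-0.25,0,0],"roll":0},
  {"jaw":1,"linear":[-0.25,0,0],"roll":0},
  {"jaw":1,"linear":[-0.25,0,0],"roll":0},
])

```text
t: 49.7
tool_pos: [0.5389, 0.2469, 0.359]
orientation: [1.29, 1.17, -1.263]
force: [0.1, -0.8, -1.1]
opening: 0.0002
```

Run:
```python
from h import *
st(); c=snap('side','s13')
a=load('s12')['pixels'].astype(int);b=c['pixels'].astype(int); print('stack diff',np.abs(a-b)[150:240,240:300].mean(), 'lever',np.abs(a-b)[130:190,215:255].mean())
close_job()
```

```text
t 49.7 pos [0.5389 0.2469 0.359 ] q [0.337 0.084 1.285 0.01  1.76  0.429] F [ 0.1 -0.8 -1.1] op 0.0002
[[ 0.009  0.996 -0.09 ]
 [ 0.014 -0.09  -0.996]
 [-1.     0.007 -0.014]]
stack diff 2.893827160493827 lever 2.181388888888889
the job is handed in; nothing more can be done
```

The job is done and handed in at about 50 s. All five cases were present and are stacked in one column on the pad, with the lever back in the shut notch.

**What I did:**
- I lifted the lever out of the shut notch, swung it over and seated it in the open notch.
- I stacked orange, blue, green, white and grey, from bottom to top. White had been knocked about 5 cm aside and I measured it again before gripping it. Grey was close to the red bottle, so I slid it clear before lifting it.
- I then brought the lever back and let it drop into the shut notch.

**Last checks:**
- **Stack:** the column matched the predicted outlines within a few mm in the side view, and it did not move while I checked the lever.
- **Lever:** the handle was less than 1 px from where it started. A light touch from above met it at z = 0.209 m, against about 0.2085 m expected when fully down.
- **Bystanders:** the bottles, jar and panel showed no movement. An image difference at the orange bottle was only the arm's shadow; its cap stayed within about 0.3 px.

**What went less smoothly:**
- The pin caught on the notch sides in both directions and needed a few mm of sideways correction. The highest wrist force I saw was about 30 N.
- The handle slipped a little in the grip on the first swing.
- The fine image registration in my tracker never converged, so I measured white and grey from their corners in the picture instead.

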